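Open the wide assortment case on the fittings counter

ROBOT

A 6-joint arm with a two-finger parallel gripper is mounted at the origin on the work surface. World frame = base frame: x ahead of the robot, y to its left, z up, the work surface at z = 0. Lengths are in m, angles in rad, forces in N, time in s.
With the tool pointing down it reaches from about 0.35 to 0.8 m from the base axis. Payload 7.3 kg.
Tool frame: the origin (TCP) lies between the finger pads; the fingertips stand 25 mm ahead of it and the grasp point (between the pads) lies 6 mm ahead of it (tcp_to_tips is the distance from the TCP to the fingertips, in m); z points along the fingers, y is the direction in which the jaws open and shut (so a half turn about z gives the same grasp; the last joint's range is limited). The gripper opens to 85 mm and grips with 20 to 120 N. Pads are 22 mm wide; open, the fingers measure 114 mm over their backs; the gripper's body (76 mm by 85 mm) begins 54 mm behind the grasp point. The pads swing forward as they close: fully open they stand 13 mm farther back than shut.
Start: joints at [-1.252, 0.342, 1.524, -0, 1.275, -0.146], TCP at [0.235, -0.469, 0.256] pointing down, gripper open.
Joint ranges: [-2.53, 2.53], [-0.77, 2.02], [0.04, 2.7], [-1, 4.14], [0.28, 2.66], [-3.11, 3.11]. Speed limits (rad/s): [2.57, 2.57, 3.14, 3.14, 3.14, 3.14].

INTERFACE

Orientations are given as a rotation vector (axis times angle).
In Python, from workcell import * gives the robot as it stands.
- The arm moves only by the tool send_rows, never from a script. Its argument "series" is one flat list of numbers, 6 for each row, row after row: the shift along the tool's x, y, z in m, then the turn, a rotation vector about the tool's x, y, z in degrees. A call has 1 to 12 rows; each row shifts and turns the commanded pose from where the row before left it, along the tool's axes as they then stand; what a row does not reach is not made up. A row lasts 1/10 s, in which the tool goes at most 50 mm and 8.59 degrees, less where a joint would pass 70% of its speed; a pose out of reach is approached as far as the arm can. A call with a gripper value outside its range is refused whole. "fingers" is the closure, from 0 (fully open) to 1 (shut), set as the call begins (left out, the last holds). The fingers move at their own pace and stop on an object; the grip force is fixed at half the most. Time passes only in rows, so rows that do not move let the fingers close. It gives the time, the measured TCP pose, the force and the opening at its end, in the units of the state.
- get_obs(): the state, without advancing time (a new reading comes with each control period).
- get_image(name): name is "scene" or "top"; returns a dict with "color" (400x640x3 uint8, red, green, blue), "z_map" (400x640 float32, m along the optical axis (not along the pixel's ray), 0 where there is no reading), "fx", "fy", "cx", "cy" (pixels), "k1" (the pictures are not rectified: a ray, as slopes to the right and down, at radius r is drawn at 1 + k1 r^2 times it, then the intrinsics apply), "T" (4x4, takes a point from camera to world coordinates). Camera axes: x right, y down, z forward; pixel columns grow to the right and rows downward; lengths in m; the calibration is good to about 2 mm. A picture is of the moment at which its call begins.
- job_done(): hands the job in, once; it reports no verdict.
The state is a dict: "t": time; "joint_positions": joint angles; "joint_velocities": joint speeds; "tau": joint torques, N m; "tcp_pos": TCP position; "eef_rot": TCP orientation; "contact_force": force on the tool from outside, world axes, zero at the start; "ft_torque": the same for the moment, N m; "grip_width": finger opening in m.
Only numpy, scipy, OpenCV 4.12 (cv2) and the standard library are available. Lean on these libraries where they do the work, as an engineer would, in place of code of your own. Each camera call takes 0.05 s, during which the arm holds its last target.

TASK

The lid of the wider of the two assortment cases must stand open. First, with its lid still shut, gently push the carton that stands behind it sideways along the counter, to either side, until none of it is behind that case, without gripping, lifting or tipping it. Then gently push the tab of the wide lid up from below, not gripping it, and swing it up and over until it drops back onto its stop and stays open by itself; leave the narrow case shut and everything else where it stands.

Things in the scene. Friction and masses are not known exactly. Their poses are not given: they have to be found in the camera images.
- wide_case: The wider assortment case, fixed: grey plastic box 110 mm deep (x) x 170 mm wide (y) x 50 mm high, walls 4 mm, white lid on top. Origin at the centre of its underside, on the counter. Its -x side faces the robot (turned up to 0.25 rad), its +x side carries the hinge. It stands left or right of the narrow case.
- wide_case_hinge (a point): Point on the hinge line of the wide lid: middle of the case's far upper rim, 55 mm along the case's +x from its centre and 50 mm up. The hinge line runs along the case's y axis. Axes as the case's.
- wide_lid (a joint): Angle of the wide lid, rad: 0 shut (level), 1.57 upright, 2.6 on its stop, leaning far back beyond the hinge. About 0.16 kg (may differ by a fifth); the hinge is nearly free: below upright it falls shut, beyond upright it falls open by its own weight. Lid plate 110 x 170 x 6 mm.
- wide_lid_tab (a point): Middle of the front end of the wide lid's finger tab, at its underside. The tab is a flat tongue in the plane of the lid, 64 mm wide, 6 mm thick, jutting 30 mm beyond the case's front wall at mid width, with 50 mm free below it. Its end is 140 mm from the hinge. Axes are the lid's: x from the tab towards the hinge, z out of the lid's upper face.
- carton: Upright white carton with a brown strip, 50 (x) x 70 (y) x 90 mm high, loose, 0.25 to 0.5 kg. Origin: centre of its underside. Stands behind the wide case, near face 20 to 30 mm beyond its far wall, within 30 mm of its middle line; there the opening lid would strike it. Clear when its centre is over 120 mm from that middle line; the counter is free for 170 mm to both sides of it.
- narrow_case: The narrow assortment case, fixed: like the wide one, but 110 mm wide (y). Origin at the centre of its underside. To be left shut.
- narrow_lid (a joint): Angle of the narrow case's lid, rad: 0 shut. Leave it shut.
- tee: Loose bystander lying between the two cases: white plastic pipe tee, 75 mm long, 33 mm high. Origin at its underside.
- brass_nipple: Loose bystander far to the left: upright brass pipe nipple, 44 mm across, 71 mm high. Origin at the centre of its underside.
- ball_valve: Loose bystander far to the right: steel ball valve, about 100 mm long with its black lever, 51 mm high. Origin at its underside.
- gasket: Loose bystander at the back: black rubber ring, 68 mm across, 12 mm high. Origin at the centre of its underside.
- chrome_nipple: Loose bystander at the back: upright steel pipe piece, 34 mm across, 85 mm high. Origin at the centre of its underside.
- coupling: Loose bystander at the back: short white plastic sleeve, 48 mm across, 40 mm high, upright. Origin at the centre of its underside.
Mind the look-alikes: they are no part of the job. Leave any pink look-alike of the wide_case alone.

How it is judged:
By the outcome, as a careful person would: the job done as asked, in the order asked, and still so for the second after the job is handed in, with the robot touching nothing.
It also fails if it takes over 59 s, if anything falls off the work surface, if the arm or the gripper's body presses on something with over 40 N, if the wrist force passes 120 N, or if a joint passes its speed limit or range.

## Working session

There is one attempt and no reset: what is moved stays moved. The work goes in short steps, Python scripts to look and compute and a tool call to move; the robot and the scene stay as the last step left them, time stands still between calls to the robot, and variables do not carry over. Pictures are saved under pics/ and viewed, and the job is handed in when it is done.

Besides the shell and the picture viewer there is one more tool, called after ">>>" as name(argument=value, ...), one argument or row to a line, values as JSON. send_rows: Moves the arm, as the interface text tells. Its arguments: {"type":"object","properties":{"series":{"type":"array"},"fingers":{"type":"number"}},"required":["series"]}

```bash
ls; mkdir -p pics; cat > h.py <<'E'
import numpy as np, cv2, pickle
from workcell import *
def save(n,im,crop=None,s=1):
    c=im["color"]
    if crop: c=c[crop[1]:crop[3],crop[0]:crop[2]]
    c=cv2.resize(c,None,fx=s,fy=s,interpolation=cv2.INTER_CUBIC)
    cv2.imwrite("pics/%s.png"%n,c[:,:,::-1])
def cloud(im):
    z=im["z_map"].astype(float);h,w=z.shape
    u,v=np.meshgrid(np.arange(w),np.arange(h))
    K=np.array([[im["fx"],0,im["cx"]],[0,im["fy"],im["cy"]],[0,0,1.]])
    p=cv2.undistortPointsIter(np.stack([u,v],-1).reshape(-1,1,2).astype(float),K,np.array([im["k1"],0,0,0.]),None,None,(3,50,1e-9)).reshape(h,w,2)
    P=np.concatenate([p*z[...,None],z[...,None],np.ones((h,w,1))],-1)@np.array(im["T"]).T
    P=P[...,:3]; P[z==0]=np.nan
    return P
E
python3 - <<'E'
from h import *
for n in("scene","top"):
    im=get_image(n); save(n+"0",im); pickle.dump(im,open(n+"0.pkl","wb"))
    print(n,np.round(im["T"],3).tolist(),im["fx"],im["k1"])
print(get_obs())
E
```

```text
pics
scene [[0.501, 0.567, -0.654, 1.169], [0.866, -0.318, 0.387, -0.393], [0.012, -0.76, -0.65, 0.685], [0.0, 0.0, 0.0, 1.0]] 371.179319114295 -0.05776152720291727
top [[0.019, -0.99, 0.137, 0.356], [-1.0, -0.019, -0.0, -0.034], [0.003, -0.137, -0.991, 1.387], [0.0, 0.0, 0.0, 1.0]] 447.4853138118603 -0.02266935480621
{'t': 0.1, 'joint_positions': array([-1.25200123e+00,  3.42677735e-01,  1.52491244e+00,  2.04138484e-05,
        1.27537503e+00, -1.45994172e-01]), 'joint_velocities': array([ 0.00118212, -0.00069937, -0.00186819,  0.00117404, -0.00120804,
        0.00260944]), 'tau': array([ 2.54554558e-03, -4.34445548e+01, -2.46491647e+01, -5.02555872e-05,
        4.62755183e-03,  1.72053785e-06]), 'tcp_pos': array([ 0.2352525 , -0.4689942 ,  0.25568577]), 'eef_rot': array([-3.05580920e+00, -7.23210887e-01,  1.55423803e-04]), 'contact_force': array([-0.08541503,  0.00629831, -0.32453279]), 'ft_torque': array([ 0.00027898, -0.02792913, -0.01808025]), 'grip_width': 0.08528898747067654}
```

View pics/scene0.png

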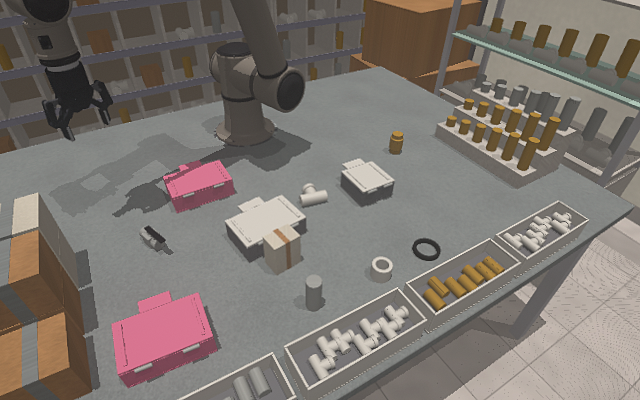

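View pics/top0.png

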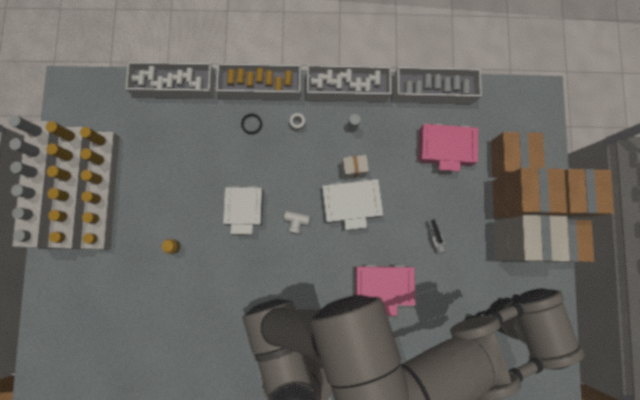

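The top view shows four case-like things. The white wide one is at (352,203), the white narrow one at (242,207), and there are pink look-alikes at (386,285) and (449,146). The white one at (352,203) fits: it is wider than the other white case and the carton stands behind it at (356,164). I'll confirm that in a crop and measure.

```bash
python3 - <<'E'
from h import *
im=pickle.load(open("top0.pkl","rb")); save("topc",im,(210,90,490,320),2.8)
s=pickle.load(open("scene0.pkl","rb")); save("scenec",s,(130,140,420,330),2.7)
P=cloud(im)
def rect(name,box,zlo,zhi,white=True):
    u0,v0,u1,v1=box; Q=P[v0:v1,u0:u1].reshape(-1,3); 
    Q=Q[(Q[:,2]>zlo)&(Q[:,2]<zhi)]
    r=cv2.minAreaRect(Q[:,:2].astype(np.float32)); print(name,len(Q),Q[:,2].mean(),r,cv2.boxPoints(r).round(3).tolist(), Q[:,:2].mean(0))
rect("wide",(310,170,395,235),.04,.075)
rect("carton",(335,145,375,180),.08,.1)
rect("narrow",(215,180,270,240),.04,.075)
for n,b in dict(tee=(278,205,315,238),valve=(420,212,450,255),gasket=(235,108,268,138),chrome=(343,108,365,135),coup=(285,108,310,133),pink=(415,120,483,175),pink2=(350,260,420,310)).items(): rect(n,b,.008,.12)
# wide lid body edges: rows of lid y extents
E
```

```text
wide 2383 0.05636716154792807 ((0.5334796905517578, -0.15089188516139984), (0.17871853709220886, 0.17058059573173523), 7.574480056762695) [[0.4339999854564667, -0.07800000160932541], [0.4560000002384186, -0.24699999392032623], [0.6330000162124634, -0.2240000069141388], [0.6110000014305115, -0.054999999701976776]] [ 0.52509824 -0.15167184]
carton 412 0.08979933581079498 ((0.6328951120376587, -0.15689082443714142), (0.051752302795648575, 0.07067563384771347), 7.96762752532959) [[0.6019999980926514, -0.125], [0.6119999885559082, -0.19499999284744263], [0.6629999876022339, -0.18799999356269836], [0.6539999842643738, -0.11800000071525574]] [ 0.63164424 -0.15657506]
narrow 1579 0.05675757831419139 ((0.4947628378868103, 0.1767391860485077), (0.14534519612789154, 0.10809655487537384), 0.2734817564487457) [[0.421999990940094, 0.23000000417232513], [0.421999990940094, 0.12200000137090683], [0.5680000185966492, 0.12300000339746475], [0.5669999718666077, 0.23100000619888306]] [0.49872403 0.17579779]
tee 375 0.029207990322764773 ((0.4677402377128601, 0.00953477993607521), (0.08274978399276733, 0.
[... 1563 characters left out ...]
15]] [0.77615515 0.02098373]
pink 2423 0.053705788358231324 ((0.7035654783248901, -0.4496742784976959), (0.1723739206790924, 0.16460222005844116), 86.8539810180664) [[0.6169999837875366, -0.531000018119812], [0.781000018119812, -0.5400000214576721], [0.7900000214576721, -0.36800000071525574], [0.6259999871253967, -0.35899999737739563]] [ 0.70498096 -0.445281  ]
pink2 2089 0.056150855491801106 ((0.2756882905960083, -0.251085489988327), (0.12707895040512085, 0.1724761724472046), 1.048767328262329) [[0.210999995470047, -0.16599999368190765], [0.21400000154972076, -0.33799999952316284], [0.3409999907016754, -0.335999995470047], [0.33799999952316284, -0.164000004529953]] [ 0.28411531 -0.25473961]
```

View pics/topc.png

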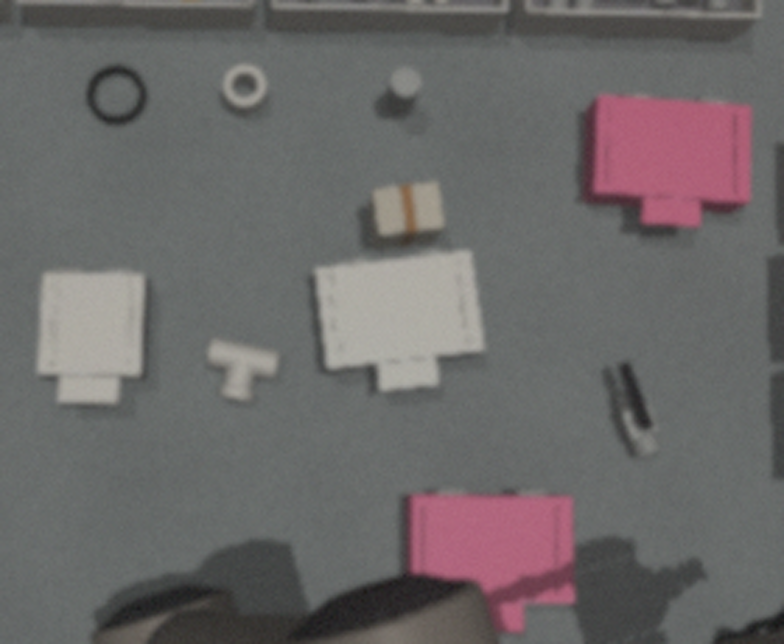

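View pics/scenec.png

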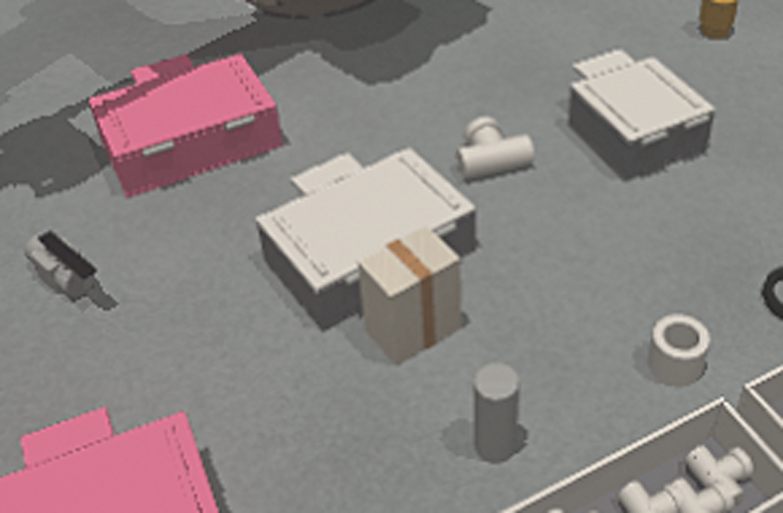

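Both views confirm it: the wide white case has the carton with the brown strip behind it. Next I'll refine the pose and see what the API offers.

```bash
cat >> h.py <<'E'
from scipy.spatial.transform import Rotation as Rn
def plan(targets,start=None,dp=.001,da=.5):
    """targets: (pos,Rotation,nrows). prints rows; error feedback on rounding"""
    if start is None:
        o=get_obs(); p=np.array(o["tcp_pos"]);R=Rn.from_rotvec(o["eef_rot"])
    else: p,R=start
    out=[]
    for tp,tR,n in targets:
        p0=p.copy();R0=R
        dv=(R0.inv()*tR).as_rotvec()
        for i in range(1,n+1):
            a=i/n
            gp=p0+(np.array(tp)-p0)*a; gR=R0*Rn.from_rotvec(dv*a)
            s=np.round(R.inv().apply(gp-p)/dp)*dp
            w=np.round(np.degrees((R.inv()*gR).as_rotvec())/da)*da
            p=p+R.apply(s);R=R*Rn.from_rotvec(np.radians(w))
            out.append(list(np.round(s,4)+0.)+list(np.round(w,2)+0.))
    for k in range(0,len(out),12): print(len(out[k:k+12]),[float("%g"%x) for r in out[k:k+12] for x in r])
    print("end",p.round(4),R.as_matrix()[:,2].round(3)); return p,R
def down(yawjaw): # tool z down, tool y at yaw
    y=np.array([np.cos(yawjaw),np.sin(yawjaw),0]);z=np.array([0,0,-1.]);return Rn.from_matrix(np.c_[np.cross(y,z),y,z])
CP=np.array([.52926,-.15088]);CY=.1355
def W(lx,ly,z):
    c,s=np.cos(CY),np.sin(CY);return np.array([CP[0]+lx*c-ly*s,CP[1]+lx*s+ly*c,z])
E
python3 - <<'E'
from h import *
plan([(W(.102,.050,.20),down(CY),16),(W(.102,.050,.056),down(CY),6)])
E
```

```text
12 [0.032, -0.01, 0.004, 0.0, 0.0, -4.5, 0.034, -0.008, 0.003, 0.0, 0.0, -4.5, 0.033, -0.006, 0.004, 0.0, 0.0, -4.5, 0.034, -0.002, 0.003, 0.0, 0.0, -4.5, 0.034, 0.0, 0.004, 0.0, 0.0, -4.0, 0.034, 0.002, 0.003, 0.0, 0.0, -4.5, 0.034, 0.006, 0.004, 0.0, 0.0, -4.5, 0.033, 0.007, 0.003, 0.0, 0.0, -4.5, 0.032, 0.011, 0.004, 0.0, 0.0, -4.5, 0.032, 0.012, 0.003, 0.0, 0.0, -4.5, 0.03, 0.016, 0.004, 0.0, 0.0, -4.5, 0.029, 0.017, 0.003, 0.0, 0.0, -4.5]
10 [0.028, 0.02, 0.004, 0.0, 0.0, -4.5, 0.026, 0.022, 0.003, 0.0, 0.0, -4.0, 0.024, 0.024, 0.004, 0.0, 0.0, -4.5, 0.023, 0.025, 0.003, 0.0, 0.0, -4.5, 0.0, 0.0, 0.024, 0.0, 0.0, 0.0, 0.0, 0.0, 0.024, 0.0, 0.0, 0.0, 0.0, 0.0, 0.024, 0.0, 0.0, 0.0, 0.0, 0.0, 0.024, 0.0, 0.0, 0.0, 0.0, 0.0, 0.024, 0.0, 0.0, 0.0, -0.001, 0.0, 0.024, 0.0, 0.0, 0.0]
end [ 0.6234 -0.0881  0.056 ] [-0.     0.001 -1.   ]
```

>>> send_rows(
  series=[0.032, -0.01, 0.004, 0, 0, -4.5, 0.034, -0.008, 0.003, 0, 0, -4.5, 0.033, -0.006, 0.004, 0, 0, -4.5, 0.034, -0.002, 0.003, 0, 0, -4.5, 0.034, 0, 0.004, 0, 0, -4, 0.034, 0.002, 0.003, 0, 0, -4.5, 0.034, 0.006, 0.004, 0, 0, -4.5, 0.033, 0.007, 0.003, 0, 0, -4.5, 0.032, 0.011, 0.004, 0, 0, -4.5, 0.032, 0.012, 0.003, 0, 0, -4.5, 0.03, 0.016, 0.004, 0, 0, -4.5, 0.029, 0.017, 0.003, 0, 0, -4.5],
  fingers=0.65,
)

```text
t: 1.3
tcp_pos: [0.527, -0.1822, 0.2137]
eef_rot: [-2.4, -2.026, 0.001]
contact_force: [-0.4, -1.1, 0.9]
grip_width: 0.0297
```

```bash
cat > st.py <<'E'
from h import *
o=get_obs(); pickle.dump(o,open("obs_%.2f.pkl"%o["t"],"wb"))
print(o["t"],o["joint_positions"].round(3),o["tcp_pos"].round(4),o["eef_rot"].round(3),o["contact_force"].round(1),o["grip_width"])
print("z",Rn.from_rotvec(o["eef_rot"]).as_matrix()[:,2].round(3), "y",Rn.from_rotvec(o["eef_rot"]).as_matrix()[:,1].round(3))
E
python3 st.py
```

```text
1.3 [-0.47   0.438  1.498 -0.     1.206 -0.301] [ 0.527  -0.1822  0.2137] [-2.400e+00 -2.026e+00  1.000e-03] [-0.4 -1.1  0.9] 0.029723432272834065
z [-0.001  0.    -1.   ] y [ 0.986 -0.168 -0.001]
```

>>> send_rows(
  series=[0.028, 0.02, 0.004, 0, 0, -4.5, 0.026, 0.022, 0.003, 0, 0, -4, 0.024, 0.024, 0.004, 0, 0, -4.5, 0.023, 0.025, 0.003, 0, 0, -4.5, 0, 0, 0, 0, 0, 0, 0, 0, 0, 0, 0, 0, 0, 0, 0, 0, 0, 0],
)

```text
t: 2.0
tcp_pos: [0.6228, -0.0883, 0.2001]
eef_rot: [-2.07, -2.363, 0.001]
contact_force: [-0.2, -0.9, -0.3]
grip_width: 0.0297
```

```bash
python3 st.py; python3 - <<'E'
from h import *
for n in("scene","top"): im=get_image(n);save(n+"1",im,(200,80,460,330) if n=="top" else (130,60,450,330),2.4)
E
```

```text
2.0 [-0.262  0.578  1.298 -0.     1.267 -0.394] [ 0.6228 -0.0883  0.2001] [-2.070e+00 -2.363e+00  1.000e-03] [-0.2 -0.9 -0.3] 0.029660554857484235
z [-0.001 -0.    -1.   ] y [ 0.991  0.132 -0.001]
```

View pics/scene1.png

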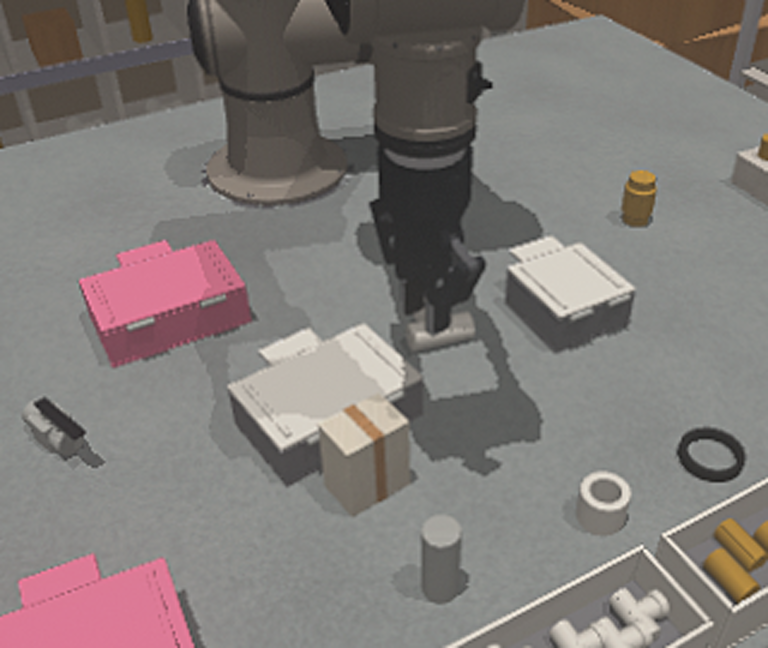

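View pics/top1.png

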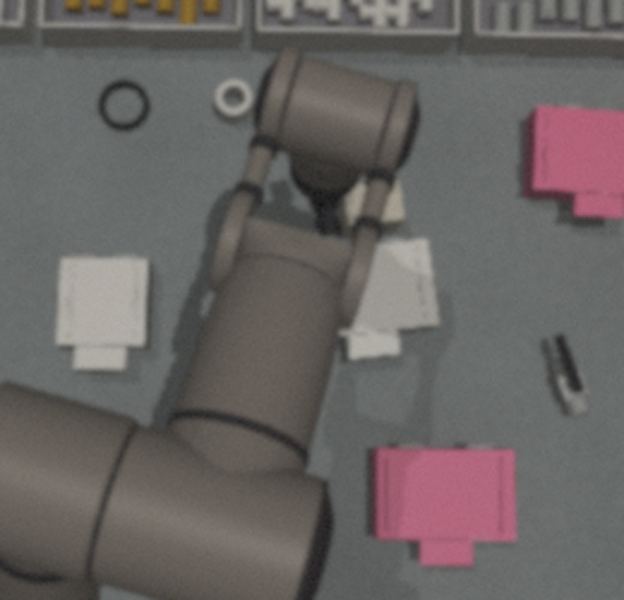

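>>> send_rows(
  series=[0, 0, 0.024, 0, 0, 0, 0, 0, 0.024, 0, 0, 0, 0, 0, 0.024, 0, 0, 0, 0, 0, 0.024, 0, 0, 0, 0, 0, 0.024, 0, 0, 0, 0, 0, 0.024, 0, 0, 0, 0, 0, 0, 0, 0, 0, 0, 0, 0, 0, 0, 0],
)

```text
t: 2.9
tcp_pos: [0.6233, -0.0884, 0.0568]
eef_rot: [-2.07, -2.363, 0.0]
contact_force: [0.9, -0.3, 0.2]
grip_width: 0.0301
```

```bash
python3 st.py; python3 - <<'E'
from h import *
im=get_image("scene");save("scene2",im,(210,140,410,310),3.5)
E
```

```text
2.9 [-0.262  0.733  1.441 -0.     0.967 -0.394] [ 0.6233 -0.0884  0.0568] [-2.07  -2.363  0.   ] [ 0.9 -0.3  0.2] 0.030108068459900873
z [-0. -0. -1.] y [ 0.991  0.132 -0.   ]
```

View pics/scene2.png

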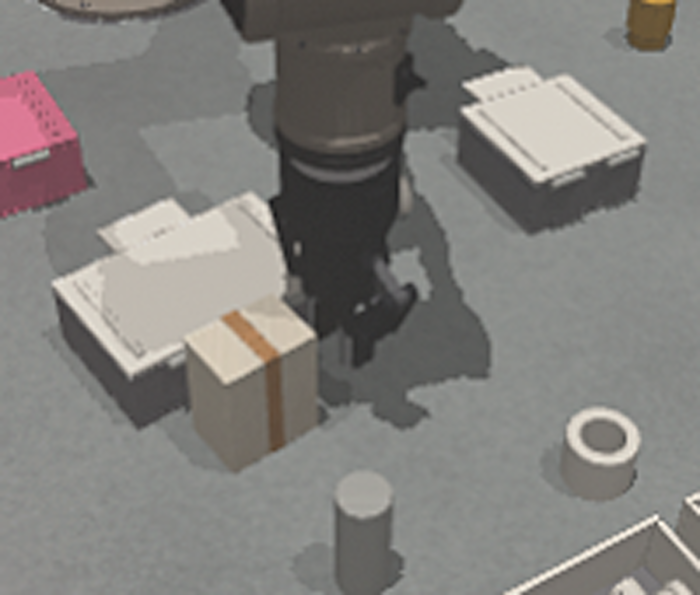

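>>> send_rows(
  series=[-0.008, 0, 0, 0, 0, 0, -0.008, 0, 0, 0, 0, 0, -0.005, 0, 0, 0, 0, 0, -0.005, 0, 0, 0, 0, 0, -0.005, 0, 0, 0, 0, 0, -0.005, 0, 0, 0, 0, 0, -0.005, 0, 0, 0, 0, 0, -0.005, 0, 0, 0, 0, 0, -0.006, 0, 0, 0, 0, 0, -0.006, 0, 0, 0, 0, 0],
)

```text
t: 3.95
tcp_pos: [0.6312, -0.1456, 0.0562]
eef_rot: [-2.069, -2.364, 0.0]
contact_force: [-0.3, 2.2, 0.7]
grip_width: 0.0298
```

```bash
python3 st.py; python3 - <<'E'
from h import *
im=get_image("scene");save("scene3",im,(210,140,410,310),3.5)
E
```

```text
3.95 [-0.345  0.761  1.381 -0.     0.999 -0.478] [ 0.6312 -0.1456  0.0562] [-2.069 -2.364  0.   ] [-0.3  2.2  0.7] 0.029846395218506332
z [-0. -0. -1.] y [ 0.991  0.133 -0.   ]
```

View pics/scene3.png

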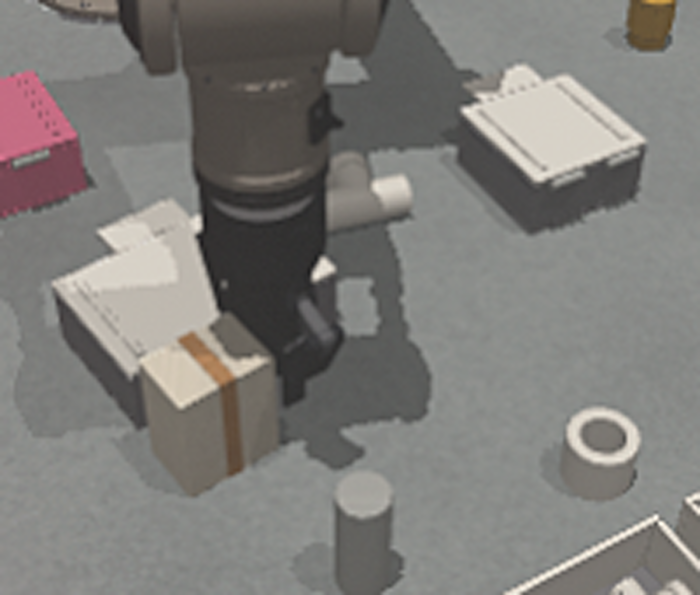

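>>> send_rows(
  series=[-0.007, 0, 0, 0, 0, 0, -0.007, 0, 0, 0, 0, 0, -0.007, 0, 0, 0, 0, 0, -0.007, 0, 0, 0, 0, 0, -0.007, 0, 0, 0, 0, 0, -0.008, 0, 0, 0, 0, 0, -0.008, 0, 0, 0, 0, 0, -0.008, 0, 0, 0, 0, 0, -0.007, 0, 0, 0, 0, 0, -0.007, 0, 0, 0, 0, 0, -0.006, 0, 0, 0, 0, 0, -0.005, 0, 0, 0, 0, 0],
)

```text
t: 5.2
tcp_pos: [0.6424, -0.229, 0.0563]
eef_rot: [2.069, 2.364, -0.0]
contact_force: [-0.5, 1.6, 0.9]
grip_width: 0.0304
```

>>> send_rows(
  series=[0, 0, 0, 0, 0, 0, 0.006, 0, 0, 0, 0, 0, 0.012, 0, 0, 0, 0, 0, 0.012, 0, 0, 0, 0, 0, 0, 0, -0.02, 0, 0, 0, 0, 0, -0.03, 0, 0, 0, 0, 0, -0.04, 0, 0, 0, 0, 0, -0.04, 0, 0, 0, 0, 0, -0.04, 0, 0, 0, 0, 0, -0.02, 0, 0, 0],
  fingers=1,
)

```text
t: 6.2
tcp_pos: [0.6392, -0.1976, 0.251]
eef_rot: [2.063, 2.361, 0.003]
contact_force: [0.1, -0.2, -0.5]
grip_width: -0.0
```

```bash
python3 st.py; python3 - <<'E'
from h import *
im=get_image("scene");save("scene4",im,(130,60,450,330),2.4);pickle.dump(im,open("s4.pkl","wb"))
P=cloud(im);m=(P[...,2]>.085)&(P[...,2]<.093)&(P[...,0]>.59)&(P[...,0]<.72)&(P[...,1]<-.18)&(P[...,1]>-.36)
Q=P[m];r=cv2.minAreaRect(Q[:,:2].astype(np.float32));print(len(Q),r)
d=np.array(r[0])-CP;c,s=np.cos(CY),np.sin(CY);print("local",d[0]*c+d[1]*s,-d[0]*s+d[1]*c)
E
```

```text
6.2 [-0.414  0.617  1.087 -0.     1.432 -0.549] [ 0.6392 -0.1976  0.251 ] [2.063 2.361 0.003] [ 0.1 -0.2 -0.5] -4.987149735806919e-05
z [ 0.006 -0.002 -1.   ] y [0.991 0.134 0.005]
667 ((0.6489453911781311, -0.27591991424560547), (0.052166834473609924, 0.07109666615724564), 8.219405174255371)
local 0.10169723442375893 -0.14006157762416385
```

View pics/scene4.png

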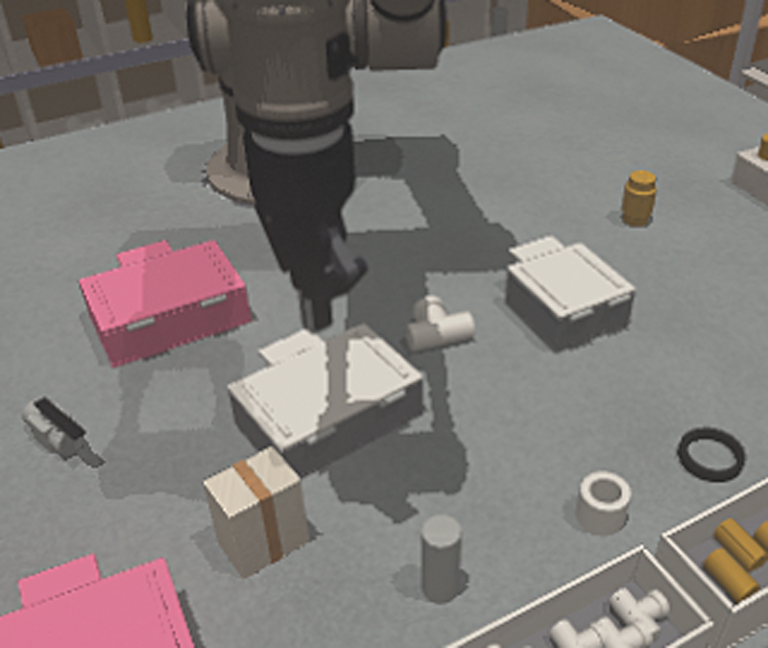

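```bash
python3 - <<'E'
from h import *
import glob
O=[pickle.load(open(f,"rb")) for f in glob.glob("obs_*.pkl")]
D=[(np.array(o["joint_positions"]),np.array(o["tcp_pos"])) for o in O]
D.append((np.array([-1.25200123e+00,  3.42677735e-01,  1.52491244e+00,0,1.27537503e+00, -1.45994172e-01]),np.array([ 0.2352525 , -0.4689942 ,  0.25568577])))
A=[];b=[];
for q,p in D:
    c,s=np.cos(q[0]),np.sin(q[0]); rad=p[0]*c+p[1]*s; lat=-p[0]*s+p[1]*c; print("lat",lat.round(4))
    # unknown a0 L1 L2 h' f(forearm perp)
    S=np.sin;C=np.cos;q12=q[1]+q[2]
    A.append([1,S(q[1]),S(q12),0]);b.append(rad)
    A.append([0,C(q[1]),C(q12),1]);b.append(p[2])
x,res,rk,sv=np.linalg.lstsq(np.array(A),np.array(b),rcond=None);print(x,res,sv);print((np.array(A)@x-b).round(4))
E
```

```text
lat 0.0764
lat 0.0764
lat 0.0763
lat 0.0764
lat 0.0764
lat 0.0764
[-0.00473053  0.47925385  0.38227598 -0.08493235] [0.00028567] [3.61919333 3.27937619 0.28335417 0.25853791]
[ 0.0032 -0.0013  0.0059 -0.0026 -0.0027  0.0016 -0.0133  0.0044  0.0041
 -0.0012  0.0028 -0.001 ]
```

```bash
python3 - <<'E'
from h import *
import glob
O=[pickle.load(open(f,"rb")) for f in sorted(glob.glob("obs_*.pkl"))]
D=[(np.array(o["joint_positions"]),np.array(o["tcp_pos"])) for o in O]
D.append((np.array([-1.25200123e+00,  3.42677735e-01,  1.52491244e+00,0,1.27537503e+00, -1.45994172e-01]),np.array([ 0.2352525 , -0.4689942 ,  0.25568577])))
S=np.sin;C=np.cos
for use in ("f","fg"):
  A=[];b=[]
  for q,p in D:
    c,s=np.cos(q[0]),np.sin(q[0]); rad=p[0]*c+p[1]*s
    q12=q[1]+q[2];q124=q12+q[4]
    r1=[1,S(q[1]),S(q12),0,C(q12)];r2=[0,C(q[1]),C(q12),1,-S(q12)]
    if use=="fg": r1.append(C(q[1]));r2.append(-S(q[1]))
    A+= [r1,r2];b+=[rad,p[2]]
  x,res,rk,sv=np.linalg.lstsq(np.array(A),np.array(b),rcond=None);print(x.round(4),sv.round(3));print(((np.array(A)@x-b)*1000).round(1))
E
```

```text
[-0.0007  0.51    0.38   -0.0647  0.0508] [4.226 3.453 0.284 0.283 0.247]
[-0.   0.2  0.7 -0.1 -0.3 -0.  -0.  -0.1 -0.5 -0.3  0.1  0.3]
[-0.      0.51    0.3809 -0.0652  0.0509 -0.0018] [4.226 4.226 0.284 0.284 0.247 0.247]
[-0.1  0.   0.7 -0.  -0.2  0.1  0.  -0.  -0.3 -0.  -0.1 -0. ]
```

>>> send_rows(
  series=[0, 0, 0, -8, 0, 0, 0, 0, 0, -8, 0, 0, 0, 0, 0, -8, 0, 0, 0, 0, 0, 0, 0, 0, 0, 0, 0, 0, 0, 0],
)

```text
t: 6.75
tcp_pos: [0.638, -0.1982, 0.2465]
eef_rot: [1.866, 2.132, 0.45]
contact_force: [0.8, 0.5, 0.3]
grip_width: 0.0002
```

```bash
python3 st.py; python3 - <<'E'
from h import *
import glob
from scipy.optimize import least_squares
O=[pickle.load(open(f,"rb")) for f in sorted(glob.glob("obs_*.pkl"))]
Rz=lambda a:Rn.from_euler('z',a);Ry=lambda a:Rn.from_euler('y',a)
def fk(q,x):
    h,L1,L2,f,L3,lat,tilt=x[:7]
    R=Rz(q[0]);p=R.apply([0,lat,h]);R=R*Ry(q[1]);p=p+R.apply([0,0,L1]);R=R*Ry(q[2]);p=p+R.apply([f,0,L2])
    R=R*Rz(q[3])*Ry(q[4]);R=R*Rz(q[5]);p=p+R.apply([0,0,L3]);return p,R
def res(x): return np.concatenate([fk(o["joint_positions"],x)[0]-o["tcp_pos"] for o in O])
r=least_squares(res,[.2,.51,.38,.05,.28,.076,0]);print(r.x.round(4),abs(r.fun).max())
for o in O:
    p,R=fk(o["joint_positions"],r.x);print((R.inv()*Rn.from_rotvec(o["eef_rot"])).as_rotvec().round(3))
np.save("kin.npy",r.x)
E
```

```text
6.75 [-0.524  0.442  1.467  0.316  0.921 -0.81 ] [ 0.638  -0.1982  0.2465] [1.866 2.132 0.45 ] [0.8 0.5 0.3] 0.00017641196868261228
z [ 0.4    0.054 -0.915] y [0.907 0.121 0.404]
[0.2229 0.5062 0.3796 0.0465 0.2885 0.0764 0.    ] 8.731910527970399e-09
[-0.    -0.     1.571]
[-0.    -0.     1.571]
[-0.    -0.     1.571]
[-0.     0.     1.571]
[-0.    -0.     1.571]
[-0.     0.     1.571]
```

```bash
cat >> h.py <<'E'
from scipy.optimize import least_squares
KX=np.load("kin.npy")
def fk(q,full=False):
    h,L1,L2,f,L3,lat=KX[:6]
    Rz=lambda a:Rn.from_euler('z',a);Ry=lambda a:Rn.from_euler('y',a)
    R=Rz(q[0]);p=R.apply([0,lat,h]);R=R*Ry(q[1]);pe=p+R.apply([0,0,L1]);R=R*Ry(q[2]);pw=pe+R.apply([f,0,L2])
    R=R*Rz(q[3])*Ry(q[4]);R=R*Rz(q[5]+np.pi/2);p=pw+R.apply([0,0,L3])
    return (p,R,pe,pw) if full else (p,R)
LO=np.array([-2.53,-.77,.04,-1,.28,-3.11]);HI=np.array([2.53,2.02,2.7,4.14,2.66,3.11])
def ik(p,R,q0):
    def f(q):
        a,b=fk(q);return np.r_[(a-p)*5,(R.inv()*b).as_rotvec()]
    r=least_squares(f,np.clip(q0,LO+.01,HI-.01),bounds=(LO,HI));return r.x,np.abs(r.fun).max()
def orient(psi,e,roll): # psi: azimuth rel. case x (rad), e: down elevation, roll about z; roll 0: tool x horizontal
    a=psi+CY;z=np.array([np.cos(e)*np.cos(a),np.cos(e)*np.sin(a),-np.sin(e)])
    x=np.array([-np.sin(a),np.cos(a),0]);y=np.cross(z,x)
    return Rn.from_matrix(np.c_[x,y,z])*Rn.from_euler('z',roll)
def tippose(loc,psi,e,roll): # loc tip-centre (lx,ly,z)
    R=orient(psi,e,roll);return W(*loc)-R.apply([0,0,.025]),R
E
python3 - <<'E'
from h import *
D=np.radians
for psi in (0,20,40,60,80):
  for e in (25,35,45,55):
    best=None
    for roll in (0,90,-90,180):
      rs=[];q=np.array([-.6,.2,2.2,1,.9,-.5])
      ok=True
      qs=[]
      for loc in ((-.07,-.01,.028),(-.04,-.01,.11),(.03,-.01,.165),(.075,-.01,.165)):
        p,R=tippose(loc,D(psi),D(e),D(roll))
        c=[ik(p,R,s) for s in ([q] if qs else [q,np.array([-.5,.2,2.4,2,1,-1.]),np.array([-.5,.2,2.4,0.3,.5,1.]),np.array([-.5,.2,2.4,3,1,1.])])]
        q,err=min(c,key=lambda t:t[1]);rs.append(err);qs.append(q)
      if best is None or max(rs)<best[0]: best=(max(rs),roll,qs)
    m=min(np.minimum(q-LO,HI-q).min() for q in best[2])
    print(psi,e,best[1],"err %.3f margin %.2f"%(best[0],m),best[2][0].round(2),best[2][-1].round(2),fk(best[2][0],True)[3].round(2))
E
```

```text
0 25 180 err 0.000 margin 0.24 [-1.14  0.96  2.46  1.98  1.23 -0.29] [-0.73  0.52  2.19  2.05  0.89  0.42] [ 0.18 -0.21  0.16]
0 35 -90 err 0.000 margin 0.26 [-1.05  0.78  2.44  2.01  0.99  1.49] [-0.68  0.43  2.11  1.79  0.66  2.32] [ 0.21 -0.2   0.21]
0 45 0 err 0.000 margin 0.15 [-0.94  0.63  2.37  1.93  0.73 -2.96] [-0.62  0.38  1.99  1.33  0.52 -1.88] [ 0.24 -0.2   0.25]
0 55 180 err 0.000 margin 0.21 [-0.83  0.53  2.28  1.67  0.49  0.59] [-0.56  0.38  1.86  0.78  0.55  1.84] [ 0.28 -0.19  0.28]
20 25 90 err 0.000 margin 0.48 [-1.17  0.89  2.22  1.47  1.14 -1.53] [-0.84  0.59  1.98  1.52  1.08 -0.94] [ 0.21 -0.3   0.16]
20 35 -90 err 0.000 margin 0.48 [-1.1   0.76  2.22  1.45  0.97  1.77] [-0.79  0.51  1.93  1.34  0.93  2.45] [ 0.23 -0.29  0.21]
20 45 -90 err 0.000 margin 0.36 [-1.    0.65  2.19  1.36  0.8   1.99] [-0.72  0.46  1.85  1.08  0.84  2.75] [ 0.27 -0.27  0.25]
20 55 180 err 0.000 margin 0.38 [-0.89  0.57  2.15  1.17  0.66  0.73] [-0.64  0.44  1.75  0.78  0.82  1.51] [ 0.3  -0.25  0.28]
40 25 90 err 0.000 margin 0.75 [-1.12  0.9   1.95  1.09  1.26 -1.29] [-0.86  0.7   
[... 740 characters left out ...]
 0.55] [-0.72  0.68  1.41  0.74  1.42  0.98] [ 0.38 -0.38  0.25]
60 55 180 err 0.000 margin 0.77 [-0.86  0.68  1.81  0.63  1.05  0.67] [-0.66  0.63  1.4   0.6   1.34  1.09] [ 0.39 -0.34  0.28]
80 25 90 err 0.000 margin 0.76 [-0.91  1.03  1.44  0.63  1.68 -1.15] [-0.74  0.96  1.08  0.83  1.9  -0.77] [ 0.45 -0.45  0.16]
80 35 90 err 0.000 margin 0.86 [-0.88  0.93  1.51  0.58  1.53 -1.12] [-0.71  0.88  1.12  0.72  1.8  -0.75] [ 0.45 -0.43  0.21]
80 45 90 err 0.000 margin 0.97 [-0.84  0.83  1.58  0.52  1.38 -1.08] [-0.67  0.81  1.15  0.61  1.69 -0.72] [ 0.45 -0.39  0.25]
80 55 90 err 0.000 margin 0.95 [-0.79  0.75  1.65  0.46  1.23 -1.01] [-0.62  0.74  1.19  0.5   1.58 -0.67] [ 0.45 -0.35  0.28]
```

```bash
cat >> h.py <<'E'
def check(targets,q=None,start=None):
    o=get_obs();q=o["joint_positions"] if q is None else q
    p,R=(np.array(o["tcp_pos"]),Rn.from_rotvec(o["eef_rot"])) if start is None else start
    for tp,tR,n in targets:
        dv=(R.inv()*tR).as_rotvec();step=0;worst=9;zt=9
        for i in range(1,n+1):
            qq,err=ik(p+(tp-p)*i/n,R*Rn.from_rotvec(dv*i/n),q);step=max(step,np.max(abs(qq-q)/np.array([2.57,2.57,3.14,3.14,3.14,3.14])/.1));q=qq
            worst=min(worst,np.minimum(q-LO,HI-q).min())
            if err>1e-3: print("ERR",i,err)
        print("rot deg",np.degrees(np.linalg.norm(dv)).round(1),"dist",np.linalg.norm(tp-p).round(3),"maxspeedfrac %.2f margin %.2f"%(step,worst),q.round(2));p,R=np.array(tp),tR
    return q
E
python3 - <<'E'
from h import *
D=np.radians
for roll in(90,-90):
    pre=(-.114,-.052)
    T=[(*tippose((*pre,.20),D(45),D(35),D(roll)),26),(*tippose((*pre,.019),D(45),D(35),D(roll)),8),(*tippose((-.072,-.010,.019),D(45),D(35),D(roll)),8)]
    check(T)
    if roll==90: plan(T)
E
```

```text
rot deg 66.0 dist 0.232 maxspeedfrac 0.11 margin 0.66 [-1.16  0.5   1.8   0.8   1.49 -0.86]
rot deg 0.0 dist 0.181 maxspeedfrac 0.18 margin 0.83 [-1.16  0.84  1.87  0.87  1.21 -1.16]
rot deg 0.0 dist 0.059 maxspeedfrac 0.06 margin 0.78 [-1.05  0.82  1.92  0.97  1.15 -1.17]
12 [0.0, -0.009, -0.002, 0.0, 1.5, 2.0, -0.001, -0.008, -0.003, 0.0, 1.5, 2.0, 0.0, -0.009, -0.002, 0.0, 2.0, 2.0, -0.001, -0.008, -0.003, 0.0, 1.5, 2.0, -0.001, -0.009, -0.002, 0.0, 1.5, 2.0, -0.002, -0.008, -0.003, 0.0, 1.5, 1.5, -0.001, -0.009, -0.003, 0.0, 2.0, 2.0, -0.002, -0.008, -0.002, 0.0, 1.5, 2.0, -0.002, -0.008, -0.003, 0.0, 1.5, 2.0, -0.002, -0.008, -0.003, 0.0, 1.5, 2.0, -0.002, -0.009, -0.002, 0.0, 2.0, 2.0, -0.003, -0.008, -0.003, 0.0, 1.5, 2.0]
12 [-0.003, -0.008, -0.003, 0.0, 1.5, 2.0, -0.002, -0.008, -0.003, 0.0, 1.5, 2.0, -0.004, -0.007, -0.003, 0.0, 2.0, 2.0, -0.003, -0.008, -0.004, 0.0, 1.5, 1.5, -0.003, -0.007, -0.003, 0.0, 1.5, 2.0, -0.004, -0.008, -0.003, 0.0, 1.5, 2.0, -0.004, -0.007, -0.004, 0.0, 2.0, 2.0, -0.004, -0.007, -0.003, -0.5, 1.5, 2.0, -0.004, -0.007, -0.004, 0.0, 1.5, 2.0, -0.0
[... 1068 characters left out ...]

ERR 26 0.5115600338600583
rot deg 130.4 dist 0.232 maxspeedfrac 0.53 margin 0.00 [-0.93  0.39  1.65  0.53  1.4  -3.11]
ERR 1 0.5169523975348616
ERR 2 0.5208031035710429
ERR 3 0.5232405267928812
ERR 4 0.5243786150291647
ERR 5 0.5340317494176814
ERR 6 0.5599182640463931
ERR 7 0.5850253976481161
ERR 8 0.6093087628279906
rot deg 0.0 dist 0.181 maxspeedfrac 0.17 margin 0.00 [-0.82  0.64  1.75  0.4   1.01 -3.11]
ERR 1 0.6077641692266406
ERR 2 0.606021965566559
ERR 3 0.6041482379881437
ERR 4 0.6021270748549917
ERR 5 0.5999643726737367
ERR 6 0.5976658204584607
ERR 7 0.5952367607510255
ERR 8 0.5926823774522556
rot deg 0.0 dist 0.059 maxspeedfrac 0.05 margin 0.00 [-0.72  0.63  1.77  0.46  0.96 -3.11]
```

```bash
python3 - <<'E'
from h import *
D=np.radians
T=[(*tippose((-.114,-.052,.20),D(45),D(35),D(90)),12)]
check(T); plan(T)
E
```

```text
rot deg 66.0 dist 0.232 maxspeedfrac 0.23 margin 0.68 [-1.16  0.5   1.8   0.8   1.49 -0.86]
12 [0.0, -0.019, -0.005, 0.0, 3.5, 4.0, -0.002, -0.018, -0.006, 0.0, 3.5, 4.5, -0.002, -0.019, -0.005, 0.0, 3.5, 4.0, -0.004, -0.018, -0.006, 0.0, 3.5, 4.5, -0.004, -0.018, -0.006, 0.0, 3.5, 4.0, -0.006, -0.017, -0.006, 0.0, 3.5, 4.5, -0.006, -0.017, -0.006, 0.0, 3.5, 4.0, -0.007, -0.017, -0.007, 0.0, 3.5, 4.5, -0.008, -0.016, -0.008, -0.5, 3.5, 4.0, -0.009, -0.015, -0.008, 0.0, 3.5, 4.5, -0.009, -0.015, -0.009, 0.0, 3.5, 4.0, -0.01, -0.014, -0.009, 0.0, 3.5, 4.5]
end [ 0.4104 -0.2341  0.2142] [ 0.498  0.649 -0.576]
```

>>> send_rows(
  series=[0, -0.019, -0.005, 0, 3.5, 4, -0.002, -0.018, -0.006, 0, 3.5, 4.5, -0.002, -0.019, -0.005, 0, 3.5, 4, -0.004, -0.018, -0.006, 0, 3.5, 4.5, -0.004, -0.018, -0.006, 0, 3.5, 4, -0.006, -0.017, -0.006, 0, 3.5, 4.5, -0.006, -0.017, -0.006, 0, 3.5, 4, -0.007, -0.017, -0.007, 0, 3.5, 4.5, -0.008, -0.016, -0.008, -0.5, 3.5, 4, -0.009, -0.015, -0.008, 0, 3.5, 4.5, -0.009, -0.015, -0.009, 0, 3.5, 4, -0.01, -0.014, -0.009, 0, 3.5, 4.5],
)

```text
t: 7.95
tcp_pos: [0.4108, -0.2357, 0.2136]
eef_rot: [-2.217, -1.095, -1.153]
contact_force: [0.0, 0.4, -1.6]
grip_width: 0.0002
```

```bash
python3 st.py; python3 - <<'E'
from h import *
D=np.radians
im=get_image("scene");save("scene5",im,(130,60,450,330),2.4)
T=[(*tippose((-.114,-.052,.019),D(45),D(35),D(90)),7)]
check(T); plan(T)
E
```

```text
7.95 [-1.16   0.501  1.799  0.8    1.486 -0.857] [ 0.4108 -0.2357  0.2136] [-2.217 -1.095 -1.153] [ 0.   0.4 -1.6] 0.00021513673678238474
z [ 0.496  0.652 -0.574] y [ 0.795 -0.607 -0.002]
rot deg 0.6 dist 0.179 maxspeedfrac 0.20 margin 0.83 [-1.16  0.84  1.87  0.87  1.21 -1.16]
7 [-0.021, 0.0, 0.015, 0.0, 0.0, 0.0, -0.02, 0.001, 0.015, 0.0, 0.0, 0.0, -0.021, 0.0, 0.015, 0.0, 0.0, -0.5, -0.021, 0.0, 0.015, 0.0, 0.0, 0.0, -0.021, 0.0, 0.015, 0.0, 0.0, 0.0, -0.02, 0.0, 0.015, 0.0, 0.0, 0.0, -0.021, 0.001, 0.014, 0.0, 0.0, 0.0]
end [ 0.411  -0.2347  0.0336] [ 0.497  0.654 -0.571]
```

View pics/scene5.png

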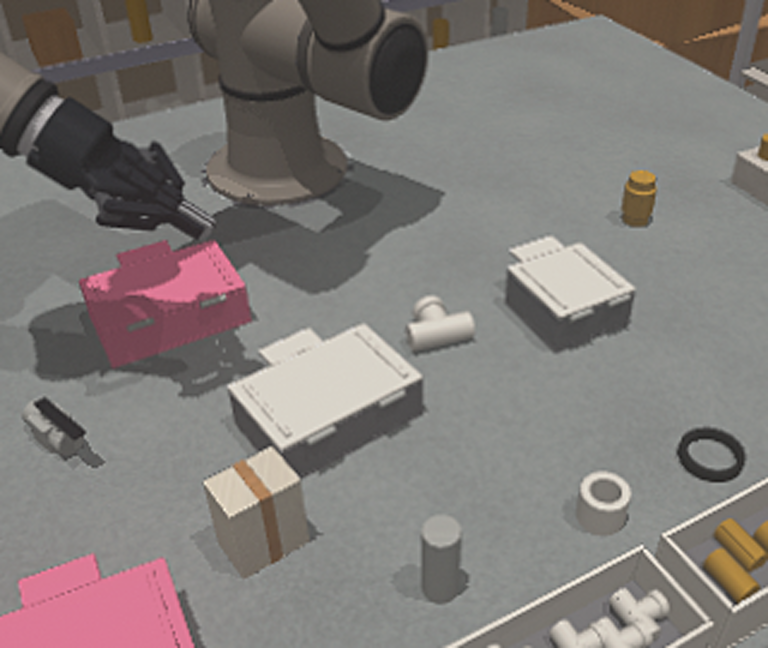

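```bash
python3 - <<'E'
from h import *
D=np.radians;A=(D(45),D(35),D(90))
T=[(*tippose((-.080,-.062,.20),*A),2),(*tippose((-.080,-.062,.019),*A),8)]
check(T); plan(T)
E
```

```text
rot deg 0.6 dist 0.038 maxspeedfrac 0.13 margin 0.93 [-1.1   0.53  1.73  0.83  1.48 -0.8 ]
rot deg 0.0 dist 0.181 maxspeedfrac 0.17 margin 0.90 [-1.1   0.85  1.8   0.9   1.22 -1.11]
10 [0.007, 0.016, 0.008, 0.0, 0.0, -0.5, 0.007, 0.016, 0.007, 0.0, 0.0, 0.0, -0.019, 0.0, 0.013, 0.0, 0.0, 0.0, -0.018, 0.0, 0.013, 0.0, 0.0, 0.0, -0.019, 0.0, 0.013, 0.0, 0.0, 0.0, -0.019, 0.0, 0.013, 0.0, 0.0, 0.0, -0.018, 0.0, 0.013, 0.0, 0.0, 0.0, -0.019, 0.0, 0.013, 0.0, 0.0, 0.0, -0.018, 0.0, 0.012, 0.0, 0.0, 0.0, -0.019, 0.0, 0.013, 0.0, 0.0, 0.0]
end [ 0.4457 -0.2396  0.0336] [ 0.497  0.654 -0.571]
```

>>> send_rows(
  series=[0.007, 0.016, 0.008, 0, 0, -0.5, 0.007, 0.016, 0.007, 0, 0, 0, -0.019, 0, 0.013, 0, 0, 0, -0.018, 0, 0.013, 0, 0, 0, -0.019, 0, 0.013, 0, 0, 0, -0.019, 0, 0.013, 0, 0, 0, -0.018, 0, 0.013, 0, 0, 0, 0, 0, 0, 0, 0, 0],
)

```text
t: 8.8
tcp_pos: [0.4497, -0.2382, 0.1008]
eef_rot: [-2.213, -1.106, -1.155]
contact_force: [0.4, -0.4, 0.6]
grip_width: -0.0002
```

```bash
python3 st.py; python3 - <<'E'
from h import *
im=get_image("scene");save("scene6",im,(150,130,330,270),4.4)
im=get_image("top");save("top6",im,(300,160,440,300),4)
P=cloud(im);print(P[240:275:5,330:380:10,2].round(3))
E
```

```text
8.8 [-1.093  0.725  1.792  0.873  1.307 -0.998] [ 0.4497 -0.2382  0.1008] [-2.213 -1.106 -1.155] [ 0.4 -0.4  0.6] -0.00020519687128621962
z [ 0.495  0.652 -0.574] y [ 0.799 -0.602  0.004]
[[-0.004  0.003  0.002 -0.001  0.002]
 [ 0.001  0.001 -0.003  0.007  0.001]
 [ 0.004 -0.    -0.002 -0.001  0.   ]
 [ 0.002 -0.003 -0.    -0.     0.003]
 [ 0.003 -0.002 -0.001 -0.003 -0.   ]
 [-0.004  0.003  0.003 -0.003  0.052]
 [-0.003  0.001  0.001  0.057  0.572]]
```

View pics/scene6.png

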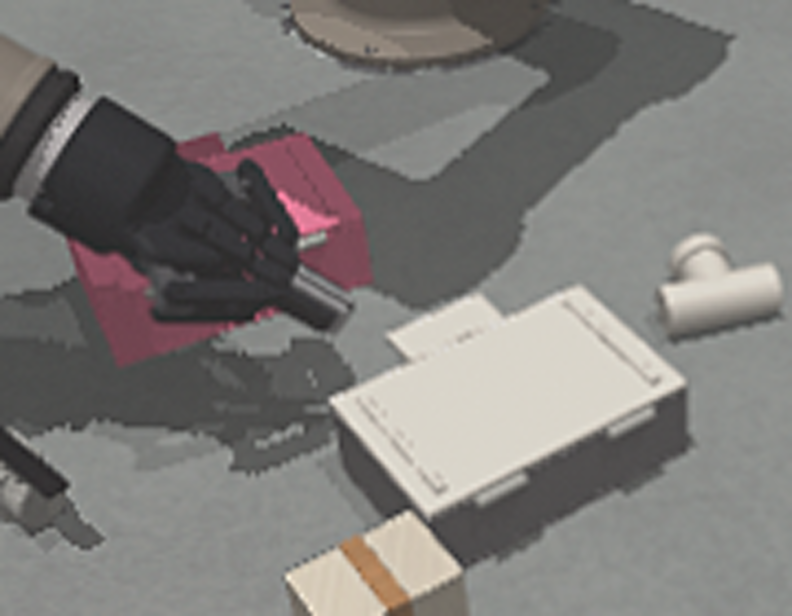

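View pics/top6.png

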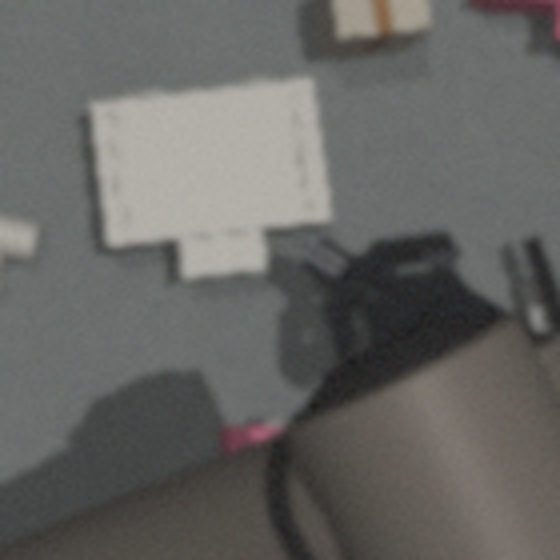

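```bash
python3 - <<'E'
from h import *
D=np.radians;A=(D(36),D(38),D(90))
T=[(*tippose((-.082,-.060,.080),*A),3),(*tippose((-.082,-.060,.017),*A),5)]
check(T); plan(T)
E
```

```text
rot deg 9.6 dist 0.012 maxspeedfrac 0.16 margin 0.78 [-1.11  0.67  1.92  0.96  1.16 -0.99]
rot deg 0.0 dist 0.063 maxspeedfrac 0.10 margin 0.78 [-1.11  0.8   1.92  1.01  1.09 -1.12]
8 [-0.002, -0.003, 0.001, -2.5, -1.0, 2.0, -0.003, -0.003, 0.001, -2.0, -1.0, 2.0, -0.003, -0.003, 0.001, -2.5, -1.0, 2.0, -0.01, 0.0, 0.008, 0.0, 0.0, 0.0, -0.01, 0.0, 0.007, 0.0, 0.0, 0.0, -0.01, 0.0, 0.008, 0.0, 0.0, 0.0, -0.009, 0.0, 0.008, 0.0, 0.0, 0.0, -0.01, 0.001, 0.007, 0.0, 0.0, 0.0]
end [ 0.442  -0.2355  0.0329] [ 0.568  0.546 -0.616]
```

>>> send_rows(
  series=[-0.002, -0.003, 0.001, -2.5, -1, 2, -0.003, -0.003, 0.001, -2, -1, 2, -0.003, -0.003, 0.001, -2.5, -1, 2, -0.01, 0, 0.008, 0, 0, 0, -0.01, 0, 0.007, 0, 0, 0, -0.01, 0, 0.008, 0, 0, 0, -0.009, 0, 0.008, 0, 0, 0, -0.01, 0.001, 0.007, 0, 0, 0, 0, 0, 0, 0, 0, 0],
)

```text
t: 9.8
tcp_pos: [0.441, -0.2349, 0.0308]
eef_rot: [-2.379, -0.947, -1.157]
contact_force: [-0.5, 0.7, 0.7]
grip_width: -0.0003
```

```bash
python3 st.py; python3 - <<'E'
from h import *
D=np.radians;A=(D(36),D(38),D(90))
T=[(*tippose((-.072,-.010,.017),*A),6)]
check(T); plan(T)
im=get_image("scene");save("scene7",im,(150,130,330,270),4.4)
im=get_image("top");save("top7",im,(300,160,440,300),4)
E
```

```text
9.8 [-1.116  0.803  1.925  1.013  1.085 -1.116] [ 0.441  -0.2349  0.0308] [-2.379 -0.947 -1.157] [-0.5  0.7  0.7] -0.0003036612116176781
z [ 0.569  0.546 -0.615] y [ 0.689 -0.724 -0.006]
rot deg 0.4 dist 0.051 maxspeedfrac 0.06 margin 0.67 [-1.06  0.78  2.03  1.1   1.03 -1.19]
6 [0.004, -0.006, 0.005, 0.0, 0.0, 0.0, 0.004, -0.005, 0.005, 0.0, 0.0, 0.0, 0.004, -0.006, 0.005, 0.0, 0.0, 0.0, 0.004, -0.006, 0.004, 0.0, 0.0, 0.0, 0.004, -0.005, 0.005, 0.0, 0.0, -0.5, 0.004, -0.006, 0.005, 0.0, 0.0, 0.0]
end [ 0.4447 -0.1843  0.032 ] [ 0.569  0.546 -0.615]
```

View pics/scene7.png

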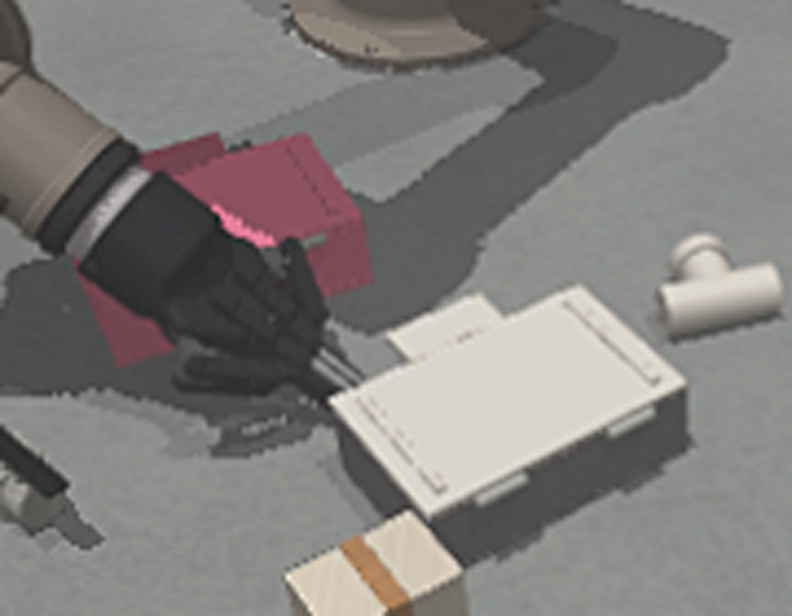

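View pics/top7.png

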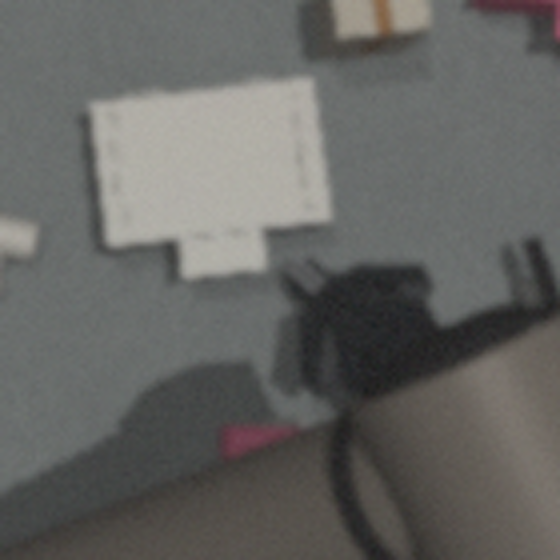

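>>> send_rows(
  series=[0.004, -0.006, 0.005, 0, 0, 0, 0.004, -0.005, 0.005, 0, 0, 0, 0.004, -0.006, 0.005, 0, 0, 0, 0.004, -0.006, 0.004, 0, 0, 0, 0.004, -0.005, 0.005, 0, 0, -0.5, 0.004, -0.006, 0.005, 0, 0, 0, 0, 0, 0, 0, 0, 0],
)

```text
t: 10.6
tcp_pos: [0.4448, -0.1832, 0.0339]
eef_rot: [-2.377, -0.961, -1.161]
contact_force: [-0.5, -0.2, -0.5]
grip_width: 0.0003
```

```bash
python3 st.py; python3 - <<'E'
from h import *
D=np.radians;A=(D(36),D(38),D(90))
# arc: tip centre at angle f about hinge, radius rho, offset t below
def tip(f,rho=.125,t=.033): return (.055-rho*np.cos(f)-t*np.sin(f),-.010,.05+rho*np.sin(f)-t*np.cos(f))
T=[(*tippose(tip(D(f)),*A),n) for f,n in((6,3),(15,4),(30,5),(45,5),(60,5),(75,5),(90,5),(100,4))]
for f in (0,6,15,30,45,60,75,90,100): print(f,np.round(tip(D(f)),3))
check(T); plan(T)
im=get_image("scene");save("scene8",im,(150,130,330,270),4.4)
im=get_image("top");save("top8",im,(300,160,440,300),4)
E
```

```text
10.6 [-1.055  0.773  2.033  1.102  1.027 -1.192] [ 0.4448 -0.1832  0.0339] [-2.377 -0.961 -1.161] [-0.5 -0.2 -0.5] 0.00031366144968428375
z [ 0.569  0.546 -0.616] y [ 0.694 -0.72   0.003]
0 [-0.07  -0.01   0.017]
6 [-0.073 -0.01   0.03 ]
15 [-0.074 -0.01   0.05 ]
30 [-0.07  -0.01   0.084]
45 [-0.057 -0.01   0.115]
60 [-0.036 -0.01   0.142]
75 [-0.009 -0.01   0.162]
90 [ 0.022 -0.01   0.175]
100 [ 0.044 -0.01   0.179]
rot deg 0.2 dist 0.012 maxspeedfrac 0.04 margin 0.67 [-1.06  0.75  2.03  1.09  1.04 -1.16]
rot deg 0.0 dist 0.02 maxspeedfrac 0.05 margin 0.67 [-1.06  0.7   2.03  1.06  1.06 -1.11]
rot deg 0.0 dist 0.034 maxspeedfrac 0.06 margin 0.67 [-1.05  0.63  2.02  1.03  1.1  -1.03]
rot deg 0.0 dist 0.034 maxspeedfrac 0.06 margin 0.69 [-1.02  0.57  1.99  1.01  1.14 -0.93]
rot deg 0.0 dist 0.034 maxspeedfrac 0.06 margin 0.72 [-0.98  0.53  1.94  1.01  1.16 -0.84]
rot deg 0.0 dist 0.034 maxspeedfrac 0.06 margin 0.77 [-0.93  0.51  1.88  1.01  1.18 -0.75]
rot deg 0.0 dist 0.034 maxspeedfrac 0.05 margin 0.83 [-0.88  0.51  1.82  1.02  1.17 -0.67]
rot deg 0.0 dist 0.023 maxspeedfrac 0.04 ma
[... 702 characters left out ...]
0.007, 0.003, 0.0, 0.0, 0.0, 0.0, 0.006, 0.002, -0.001, 0.0, 0.0, 0.0, 0.006, 0.003, -0.001, 0.0, 0.0, 0.0, 0.007, 0.002, 0.0, 0.0, 0.0, 0.0, 0.006, 0.003, 0.001, 0.0, 0.0, 0.0, 0.006, 0.004, 0.001, 0.0, 0.0, 0.0]
12 [0.005, 0.003, 0.0, 0.0, 0.0, 0.0, 0.006, 0.003, 0.001, 0.0, 0.0, 0.0, 0.006, 0.003, 0.001, 0.0, 0.0, 0.0, 0.005, 0.004, 0.002, 0.0, 0.0, 0.0, 0.005, 0.004, 0.003, 0.0, 0.0, 0.0, 0.005, 0.003, 0.002, 0.0, 0.0, 0.0, 0.005, 0.004, 0.003, 0.0, 0.0, 0.0, 0.006, 0.004, 0.002, 0.0, 0.0, 0.0, 0.003, 0.003, 0.003, 0.0, 0.0, 0.0, 0.004, 0.003, 0.003, 0.0, 0.0, 0.0, 0.003, 0.004, 0.003, 0.0, 0.0, 0.0, 0.004, 0.003, 0.003, 0.0, 0.0, 0.0]
end [ 0.5604 -0.1683  0.1944] [ 0.569  0.546 -0.616]
```

View pics/scene8.png

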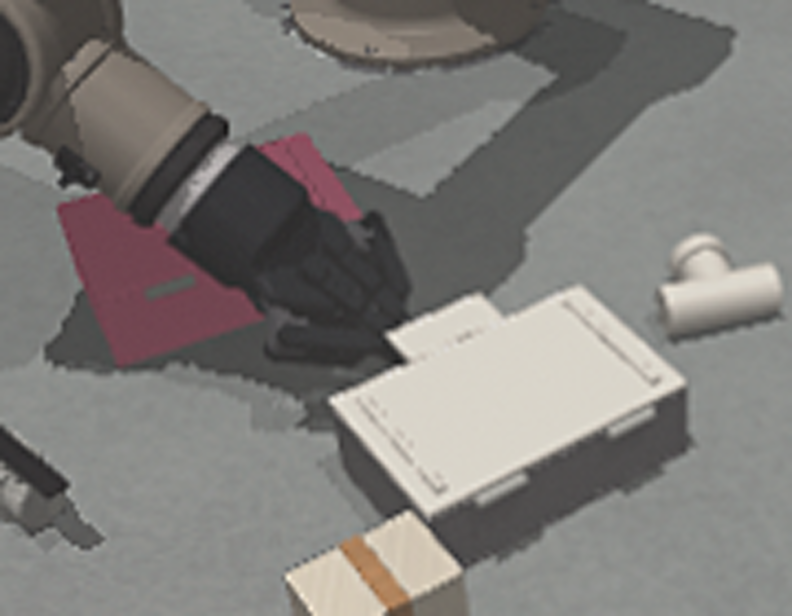

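View pics/top8.png

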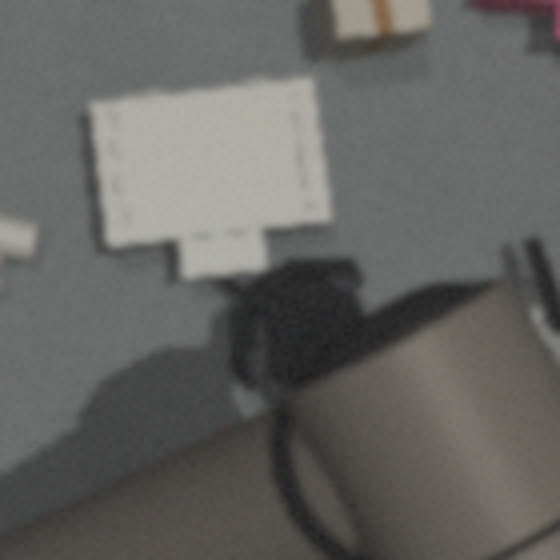

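```bash
cat >> h.py <<'E'
def lifttip(deg,m=.020):
    f=np.radians(deg);E=np.array([.055-.14*np.cos(f),.05+.14*np.sin(f)]);a=np.radians(max(deg*-1,0) or 0)
    s=np.radians(44) if deg<=44 else f
    c=E+m*np.array([np.cos(s),-np.sin(s)])
    return (c[0]-.0055,-.010,c[1]-.0087)
E
python3 - <<'E'
from h import *
D=np.radians;A=(D(36),D(38),D(90))
T=[(*tippose(lifttip(f),*A),n) for f,n in((0,2),(8,4),(20,6))]
for f in (0,8,20,32,44,60,75,90,100): print(f,np.round(lifttip(f),3))
check(T); plan(T)
E
```

```text
0 [-0.076 -0.01   0.027]
8 [-0.075 -0.01   0.047]
20 [-0.068 -0.01   0.075]
32 [-0.055 -0.01   0.102]
44 [-0.037 -0.01   0.125]
60 [-0.011 -0.01   0.145]
75 [ 0.018 -0.01   0.157]
90 [ 0.049 -0.01   0.161]
100 [ 0.07  -0.01   0.159]
rot deg 0.3 dist 0.01 maxspeedfrac 0.04 margin 0.66 [-1.06  0.75  2.04  1.09  1.04 -1.17]
rot deg 0.0 dist 0.02 maxspeedfrac 0.04 margin 0.66 [-1.06  0.71  2.03  1.06  1.06 -1.12]
rot deg 0.0 dist 0.029 maxspeedfrac 0.04 margin 0.67 [-1.05  0.65  2.02  1.04  1.09 -1.04]
12 [0.003, -0.001, -0.004, 0.0, 0.0, 0.0, 0.002, -0.002, -0.004, 0.0, 0.0, 0.5, 0.004, 0.0, -0.003, 0.0, 0.0, 0.0, 0.004, 0.0, -0.003, 0.0, 0.0, 0.0, 0.004, 0.001, -0.002, 0.0, 0.0, 0.0, 0.004, 0.0, -0.003, 0.0, 0.0, 0.0, 0.004, 0.001, -0.002, 0.0, 0.0, 0.0, 0.005, 0.0, -0.002, 0.0, 0.0, 0.0, 0.004, 0.001, -0.003, 0.0, 0.0, 0.0, 0.004, 0.001, -0.002, 0.0, 0.0, 0.0, 0.005, 0.0, -0.002, 0.0, 0.0, 0.0, 0.004, 0.001, -0.002, 0.0, 0.0, 0.0]
end [ 0.4492 -0.1836  0.0905] [ 0.569  0.544 -0.616]
```

>>> send_rows(
  series=[0.004, -0.001, -0.003, 0, 0, 0, 0.003, -0.001, -0.003, 0, 0, 0, 0.004, 0, -0.003, 0, 0, 0, 0.004, 0, -0.003, 0, 0, 0, 0.004, 0.001, -0.002, 0, 0, 0, 0.004, 0, -0.003, 0, 0, 0, 0.004, 0.001, -0.002, 0, 0, 0, 0.005, 0, -0.002, 0, 0, 0, 0.004, 0.001, -0.003, 0, 0, 0, 0.004, 0.001, -0.002, 0, 0, 0],
)

```text
t: 11.7
tcp_pos: [0.4493, -0.183, 0.0818]
eef_rot: [-2.378, -0.961, -1.162]
contact_force: [-0.4, 0.9, -0.8]
grip_width: 0.0001
```

```bash
python3 st.py; python3 - <<'E'
from h import *
D=np.radians;A=(D(36),D(38),D(90))
T=[(*tippose(lifttip(f),*A),n) for f,n in((20,2),(32,5),(44,5))]
check(T); plan(T)
im=get_image("scene");save("scene9",im,(150,130,330,270),4.4)
E
```

```text
11.7 [-1.046  0.666  2.023  1.052  1.079 -1.072] [ 0.4493 -0.183   0.0818] [-2.378 -0.961 -1.162] [-0.4  0.9 -0.8] 9.483928283883768e-05
z [ 0.569  0.544 -0.616] y [ 0.693 -0.721  0.004]
rot deg 0.3 dist 0.009 maxspeedfrac 0.04 margin 0.68 [-1.05  0.65  2.02  1.04  1.09 -1.04]
rot deg 0.0 dist 0.029 maxspeedfrac 0.05 margin 0.69 [-1.02  0.6   1.99  1.03  1.12 -0.96]
rot deg 0.0 dist 0.029 maxspeedfrac 0.05 margin 0.72 [-0.98  0.56  1.95  1.02  1.14 -0.88]
12 [0.003, 0.0, -0.003, 0.0, 0.0, 0.0, 0.004, 0.0, -0.003, 0.0, 0.0, 0.5, 0.005, 0.002, -0.002, 0.0, 0.0, 0.0, 0.006, 0.001, -0.001, 0.0, 0.0, 0.0, 0.005, 0.002, -0.002, 0.0, 0.0, 0.0, 0.006, 0.001, -0.001, 0.0, 0.0, 0.0, 0.005, 0.002, -0.002, 0.0, 0.0, 0.0, 0.005, 0.002, -0.001, 0.0, 0.0, 0.0, 0.006, 0.002, 0.0, 0.0, 0.0, 0.0, 0.005, 0.002, -0.001, 0.0, 0.0, 0.0, 0.006, 0.002, 0.0, 0.0, 0.0, 0.0, 0.005, 0.002, -0.001, 0.0, 0.0, 0.0]
end [ 0.4793 -0.1794  0.1402] [ 0.569  0.544 -0.616]
```

View pics/scene9.png

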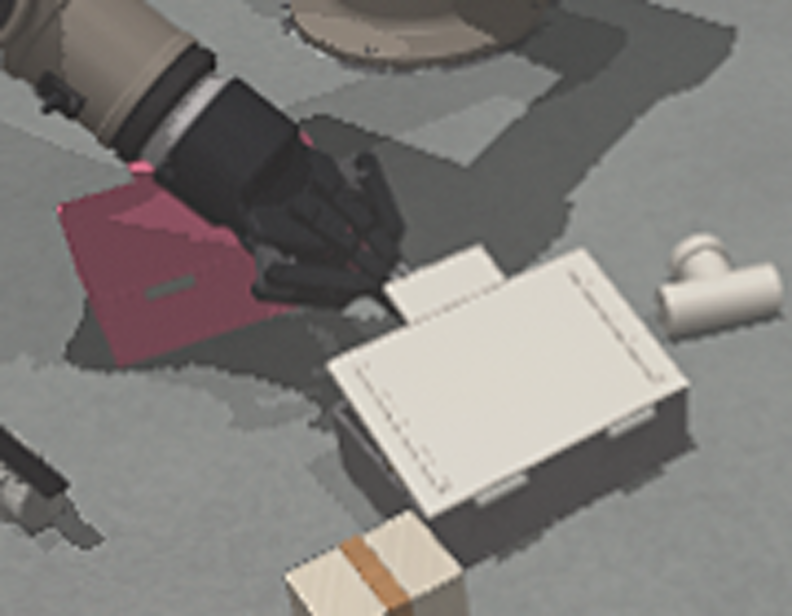

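The lid is rising on the finger, with the tab at about (440,280) in the crop. I'll carry on along the arc.

>>> send_rows(
  series=[0.003, 0, -0.003, 0, 0, 0, 0.004, 0, -0.003, 0, 0, 0, 0.005, 0.002, -0.002, 0, 0, 0, 0.006, 0.001, -0.001, 0, 0, 0, 0.005, 0.002, -0.002, 0, 0, 0, 0.006, 0.001, -0.001, 0, 0, 0, 0.005, 0.002, -0.002, 0, 0, 0, 0.005, 0.002, -0.001, 0, 0, 0, 0.006, 0.002, 0, 0, 0, 0, 0.005, 0.002, -0.001, 0, 0, 0, 0.006, 0.002, 0, 0, 0, 0, 0.005, 0.002, -0.001, 0, 0, 0],
)

```text
t: 12.95
tcp_pos: [0.4793, -0.179, 0.1403]
eef_rot: [-2.379, -0.961, -1.162]
contact_force: [-0.6, 1.0, -1.7]
grip_width: 0.0001
```

```bash
python3 st.py; python3 - <<'E'
from h import *
D=np.radians;A=(D(36),D(38),D(90))
T=[(*tippose(lifttip(f),*A),n) for f,n in((55,4),(65,4),(75,4))]
check(T); plan(T)
im=get_image("scene");save("scene10",im,(150,110,330,250),4.4)
E
```

```text
12.95 [-0.984  0.559  1.953  1.022  1.141 -0.884] [ 0.4793 -0.179   0.1403] [-2.379 -0.961 -1.162] [-0.6  1.  -1.7] 0.00011137899960278248
z [ 0.569  0.544 -0.616] y [ 0.693 -0.721  0.004]
rot deg 0.3 dist 0.023 maxspeedfrac 0.05 margin 0.76 [-0.95  0.54  1.91  1.02  1.15 -0.82]
rot deg 0.0 dist 0.021 maxspeedfrac 0.04 margin 0.80 [-0.92  0.54  1.88  1.03  1.16 -0.76]
rot deg 0.0 dist 0.021 maxspeedfrac 0.04 margin 0.83 [-0.88  0.54  1.84  1.03  1.15 -0.72]
12 [0.005, 0.003, 0.001, 0.0, 0.0, 0.0, 0.005, 0.003, 0.0, 0.0, 0.0, 0.0, 0.005, 0.002, 0.001, 0.0, 0.0, 0.0, 0.005, 0.003, 0.0, 0.0, 0.0, 0.5, 0.004, 0.003, 0.001, 0.0, 0.0, 0.0, 0.005, 0.002, 0.002, 0.0, 0.0, 0.0, 0.004, 0.003, 0.001, 0.0, 0.0, 0.0, 0.005, 0.003, 0.001, 0.0, 0.0, 0.0, 0.004, 0.003, 0.002, 0.0, 0.0, 0.0, 0.004, 0.003, 0.002, 0.0, 0.0, 0.0, 0.003, 0.002, 0.002, 0.0, 0.0, 0.0, 0.004, 0.003, 0.002, 0.0, 0.0, 0.0]
end [ 0.5343 -0.1722  0.1728] [ 0.569  0.544 -0.616]
```

View pics/scene10.png

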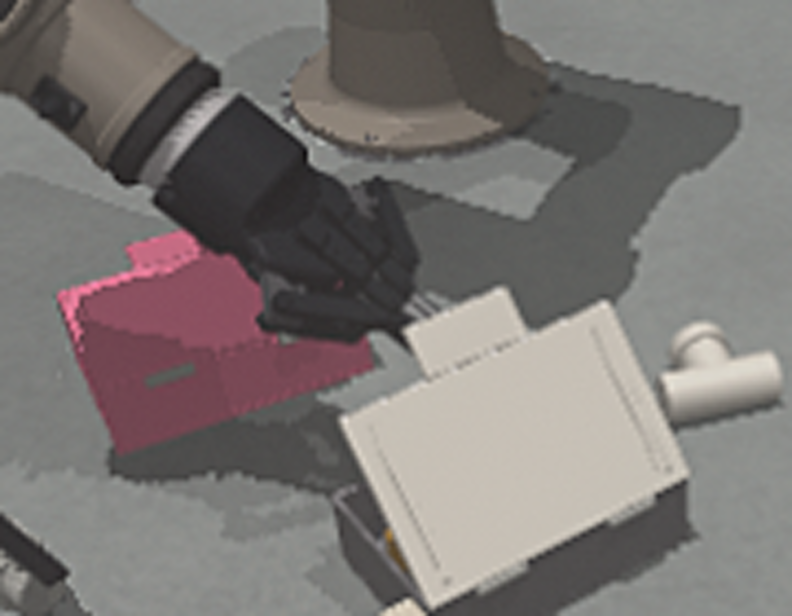

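The lid is at about 45°, still resting on the fingertip. Continuing.

>>> send_rows(
  series=[0.005, 0.003, 0.001, 0, 0, 0, 0.005, 0.003, 0, 0, 0, 0, 0.005, 0.002, 0.001, 0, 0, 0, 0.005, 0.003, 0, 0, 0, 0, 0.004, 0.003, 0.001, 0, 0, 0, 0.005, 0.002, 0.002, 0, 0, 0, 0.004, 0.003, 0.001, 0, 0, 0, 0.005, 0.003, 0.001, 0, 0, 0, 0.004, 0.003, 0.002, 0, 0, 0, 0.004, 0.003, 0.002, 0, 0, 0, 0.003, 0.002, 0.002, 0, 0, 0, 0.004, 0.003, 0.002, 0, 0, 0],
)

```text
t: 14.2
tcp_pos: [0.5341, -0.172, 0.1725]
eef_rot: [-2.379, -0.96, -1.162]
contact_force: [0.0, 0.1, 0.1]
grip_width: -0.0001
```

```bash
python3 st.py; python3 - <<'E'
from h import *
D=np.radians;A=(D(36),D(38),D(90))
T=[(*tippose(lifttip(f),*A),n) for f,n in((85,4),(95,4),(104,4))]
check(T); plan(T)
im=get_image("scene");save("scene11",im,(150,90,330,230),4.4)
E
```

```text
14.2 [-0.882  0.541  1.839  1.034  1.153 -0.722] [ 0.5341 -0.172   0.1725] [-2.379 -0.96  -1.162] [0.  0.1 0.1] -9.01864500500475e-05
z [ 0.57   0.544 -0.616] y [ 0.693 -0.721  0.004]
rot deg 0.2 dist 0.021 maxspeedfrac 0.04 margin 0.87 [-0.85  0.55  1.8   1.04  1.15 -0.68]
rot deg 0.0 dist 0.021 maxspeedfrac 0.03 margin 0.86 [-0.81  0.57  1.76  1.05  1.14 -0.64]
rot deg 0.0 dist 0.019 maxspeedfrac 0.03 margin 0.85 [-0.78  0.59  1.72  1.06  1.13 -0.62]
12 [0.003, 0.003, 0.003, 0.0, 0.0, 0.0, 0.004, 0.003, 0.003, 0.0, 0.0, 0.0, 0.003, 0.003, 0.002, 0.0, 0.0, 0.0, 0.003, 0.003, 0.003, 0.0, 0.0, 0.0, 0.003, 0.003, 0.003, 0.0, 0.0, 0.0, 0.002, 0.003, 0.004, 0.0, 0.0, 0.0, 0.003, 0.004, 0.003, 0.0, 0.0, 0.0, 0.003, 0.003, 0.004, 0.0, 0.0, 0.0, 0.002, 0.003, 0.003, 0.0, 0.0, 0.0, 0.001, 0.002, 0.004, 0.0, 0.0, 0.0, 0.002, 0.003, 0.003, 0.0, 0.0, 0.0, 0.002, 0.003, 0.003, 0.0, 0.0, 0.0]
end [ 0.5944 -0.164   0.1737] [ 0.57   0.544 -0.616]
```

View pics/scene11.png

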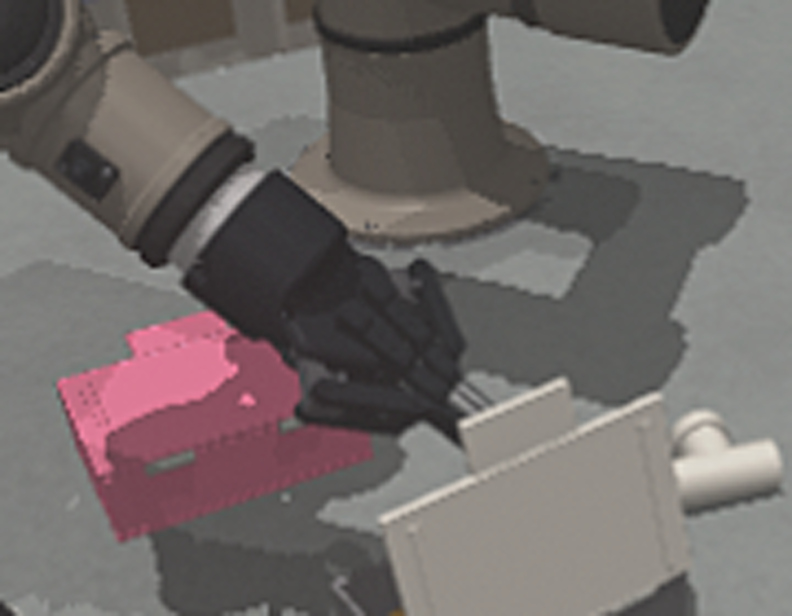

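>>> send_rows(
  series=[0.003, 0.003, 0.003, 0, 0, 0, 0.004, 0.003, 0.003, 0, 0, 0, 0.003, 0.003, 0.002, 0, 0, 0, 0.003, 0.003, 0.003, 0, 0, 0, 0.003, 0.003, 0.003, 0, 0, 0, 0.002, 0.003, 0.004, 0, 0, 0, 0.003, 0.004, 0.003, 0, 0, 0, 0.003, 0.003, 0.004, 0, 0, 0],
)

```text
t: 15.05
tcp_pos: [0.5765, -0.1662, 0.1761]
eef_rot: [-2.379, -0.961, -1.162]
contact_force: [-0.0, 0.3, 0.3]
grip_width: 0.0001
```

```bash
python3 st.py; python3 - <<'E'
from h import *
im=get_image("scene");save("scene12",im,(130,60,450,330),2.4)
E
```

```text
15.05 [-0.811  0.572  1.756  1.052  1.136 -0.646] [ 0.5765 -0.1662  0.1761] [-2.379 -0.961 -1.162] [-0.   0.3  0.3] 9.315055758189724e-05
z [ 0.57   0.544 -0.616] y [ 0.693 -0.721  0.004]
```

View pics/scene12.png

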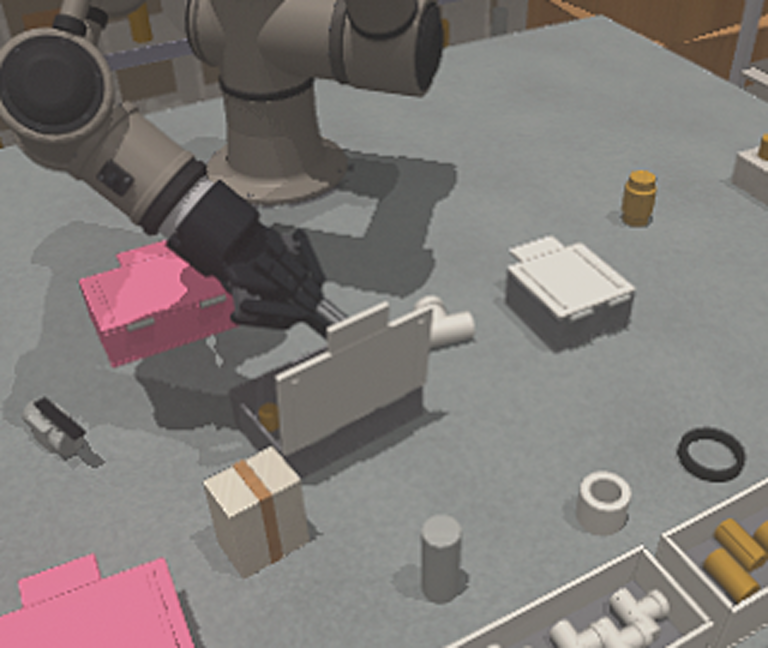

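>>> send_rows(
  series=[0.002, 0.003, 0.003, 0, 0, 0, 0.001, 0.002, 0.004, 0, 0, 0, 0.002, 0.003, 0.003, 0, 0, 0, 0.002, 0.003, 0.003, 0, 0, 0, 0, 0, 0, 0, 0, 0],
)

```text
t: 15.6
tcp_pos: [0.5946, -0.1639, 0.1737]
eef_rot: [-2.378, -0.961, -1.162]
contact_force: [-0.3, -0.2, -0.6]
grip_width: -0.0001
```

```bash
python3 st.py; python3 - <<'E'
from h import *
im=get_image("scene");save("scene13",im,(130,60,450,330),2.4)
E
```

```text
15.6 [-0.784  0.594  1.72   1.061  1.125 -0.622] [ 0.5946 -0.1639  0.1737] [-2.378 -0.961 -1.162] [-0.3 -0.2 -0.6] -0.00014194041197905662
z [ 0.57   0.544 -0.616] y [ 0.693 -0.721  0.004]
```

View pics/scene13.png

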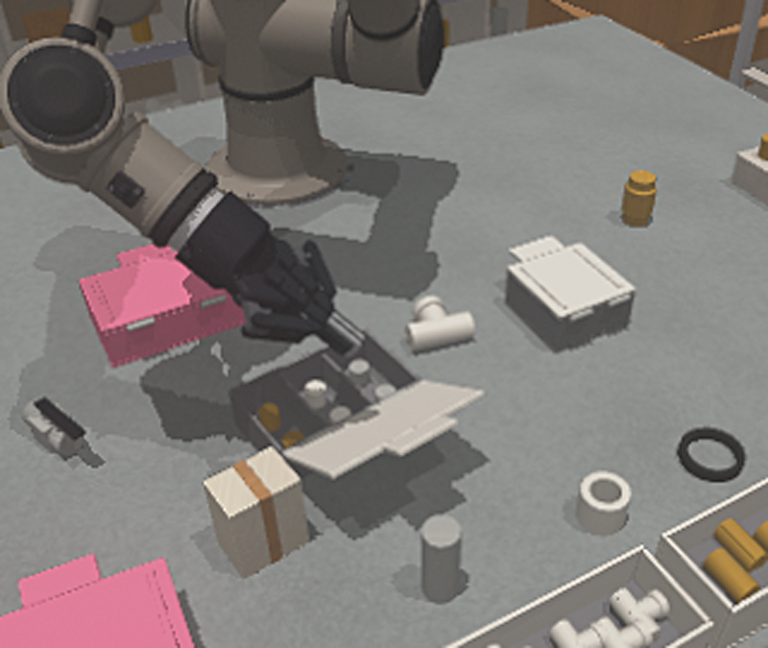

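>>> send_rows(
  series=[0.01, 0, -0.01, 0, 0, 0, 0.015, 0, -0.02, 0, 0, 0, 0.015, 0, -0.03, 0, 0, 0, 0.015, 0, -0.03, 0, 0, 0, 0.01, 0, -0.02, 0, 0, 0, 0, 0, 0, 0, 0, 0, 0, 0, 0, 0, 0, 0, 0, 0, 0, 0, 0, 0, 0, 0, 0, 0, 0, 0, 0, 0, 0, 0, 0, 0],
)

```text
t: 16.65
tcp_pos: [0.5602, -0.1955, 0.2918]
eef_rot: [-2.378, -0.96, -1.16]
contact_force: [1.0, -0.4, 0.3]
grip_width: -0.0
```

```bash
python3 st.py; python3 - <<'E'
from h import *
im=get_image("scene");save("scene14",im);P=cloud(im)
c,s=np.cos(CY),np.sin(CY);d=P[...,:2]-CP;lx=d[...,0]*c+d[...,1]*s;ly=-d[...,0]*s+d[...,1]*c;z=P[...,2]
m=(lx>.075)&(lx<.165)&(abs(ly)<.06)&(z>.04)&(z<.16)
k=np.polyfit(lx[m],z[m],1);print("lid angle",np.pi-np.arctan(k[0]),m.sum())
m=(z>.085)&(z<.093)&(P[...,0]>.59)&(P[...,0]<.72)&(ly<-.09)&(ly>-.2)
r=cv2.minAreaRect(P[m][:,:2].astype(np.float32));dd=np.array(r[0])-CP;print("carton",r,-dd[0]*s+dd[1]*c)
a=pickle.load(open("scene0.pkl","rb"))
df=np.abs(im["color"].astype(int)-a["color"]).sum(2).astype(np.uint8);cv2.imwrite("pics/diff.png",(df>60).astype(np.uint8)*255)
E
```

```text
16.65 [-0.872  0.424  1.62   0.942  1.333 -0.422] [ 0.5602 -0.1955  0.2918] [-2.378 -0.96  -1.16 ] [ 1.  -0.4  0.3] -4.023515687619869e-05
z [ 0.569  0.545 -0.616] y [ 0.693 -0.721  0.002]
lid angle 2.606614382958754 776
carton ((0.6490047574043274, -0.2759748697280884), (0.05268092080950737, 0.07095206528902054), 6.839115142822266) -0.14012404891075203
```

View pics/scene14.png

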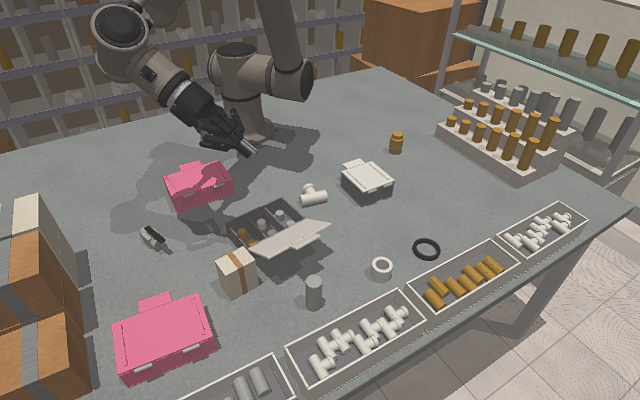

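View pics/diff.png

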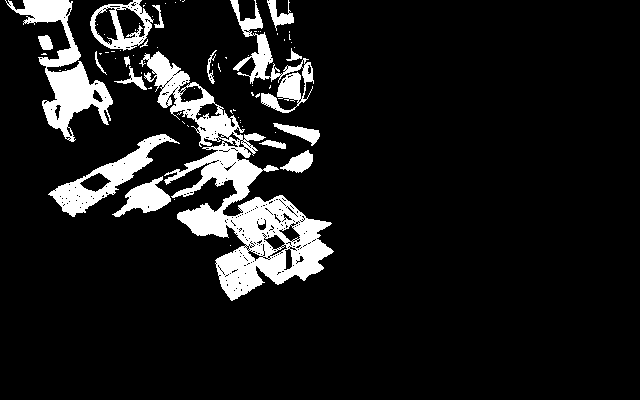

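The lid rests at 2.61 rad, the carton is upright 140 mm off the middle line, and no other object has changed in the picture. The gripper is clear of everything.

```bash
python3 -c "
from workcell import *
print(job_done())"
```

```text
the job is handed in; nothing more can be done
None
```

The wide case's lid now stands open on its stop, and I handed the job in at about 16.7 s of the 59 s allowed.

- **Carton:** with the lid still shut, I pushed it to the right with the half-open fingers, at about 2 N. It slid upright without tipping and now stands 140 mm from the case's middle line, where 120 mm is needed.
- **Lid:** I pushed the tab up from below with the shut fingertips and followed it past upright. It then fell onto its stop by itself, and the wrist force at the end of each move never showed more than about 2 N.
- **Last checks:** from the camera depth, the lid stood at 2.61 rad after the arm had backed off, against 2.6 for the stop. The gripper was well clear of everything. A before-and-after picture comparison showed changes only in the arm, shadows, wide lid and carton. The narrow case, the bystanders and the pink look-alikes show no sign of having moved, and no check failed or disagreed.

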